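Put away a coated batch: filters into the cassette, lens tubes chocked in the tote

ROBOT

A 6-joint arm with a two-finger parallel gripper is mounted at the origin on the work surface. World frame = base frame: x ahead of the robot, y to its left, z up, the work surface at z = 0. Lengths are in m, angles in rad, forces in N, time in s.
With the tool pointing down it reaches from about 0.35 to 0.975 m from the base axis. Payload 4.9 kg.
Tool frame: the origin (TCP) lies midway between the tips of the shut fingers; the grasp point (between the pads) lies 19 mm behind it; z points along the fingers, x is the direction in which the jaws open and shut, and the axes are right-handed (so a half turn about z gives the same grasp; the last joint's range is limited). The gripper opens to 85 mm and grips with 20 to 120 N. Pads are 22 mm wide; open, the fingers measure 114 mm over their backs; the gripper's body (76 mm by 85 mm) begins 54 mm behind the grasp point. The pads swing forward as they close: fully open they stand 13 mm farther back than shut.
Start: joints at [1.201, 0.053, 1.613, -0, 1.476, -0.119], TCP at [0.155, 0.605, 0.231] pointing down, gripper open.
Joint ranges: [-3.01, 3.01], [-1.01, 2.22], [0.06, 2.58], [-1.02, 4.17], [0.09, 2.62], [-3.14, 3.14]. Speed limits (rad/s): [2.57, 2.57, 3.14, 3.14, 3.14, 3.14].

INTERFACE

Orientations are given as a rotation vector (axis times angle).
In Python, from station import ctrl gives the robot as it stands.
- The arm moves only by the tool step_arm, never from a script. Its argument "increments" is text: rows parted by semicolons, each of 6 numbers parted by spaces: the shift along the tool's x, y, z as a fraction of full scale, then the turn, a rotation vector about the tool's x, y, z as a fraction of full scale. In form: x y z rx ry rz; .... A call has 1 to 12 rows; each row shifts and turns the commanded pose from where the row before left it, along the tool's axes as they then stand; what a row does not reach is not made up. Full scale, the value 1, is 0.025 m for a shift and 0.1 rad for a turn. A row lasts 1/12 s, in which the tool goes at most 41.7 mm and 7.16 degrees, less where a joint would pass 70% of its speed; a pose out of reach is approached as far as the arm can. A call with a number of a shift or a turn outside -1 to 1 is refused whole. A call with a gripper value outside its range is refused whole. "fingers" is the opening, from -1 (shut) to 1 (fully open), so that 0 is half open, set as the call begins (left out, the last holds). The fingers move at their own pace and stop on an object; "newtons" is the grip in N (left out, the last holds). Time passes only in rows, so rows that do not move let the fingers close. It gives the time, the measured TCP pose, the force and the opening at its end, in the units of the state.
- ctrl.get_obs(): the state, without advancing time (a new reading comes with each control period).
- ctrl.get_image(name): name is "side" or "top" or "wrist"; returns a dict with "pixels" (400x640x3 uint8, red, green, blue), "intrinsics" (3x3 intrinsics, pixels), "eye" and "orientation" of the camera in the world. Camera axes: x right, y down, z forward; pixel columns grow to the right and rows downward; lengths in m; the calibration is good to about 2 mm. A picture is of the moment at which its call begins. There is no depth.
- ctrl.finish_job(): hands the job in, once; it reports no verdict.
The state is a dict: "t": time; "q": joint angles; "dq": joint speeds; "effort": joint torques, N m; "tool_pos": TCP position; "tool_rot": TCP orientation; "contact_force": force on the tool from outside, world axes, zero at the start; "wrist_torque": the same for the moment, N m; "opening": finger opening in m.
Only numpy, scipy, OpenCV 4.12 (cv2) and the standard library are available. Lean on these libraries where they do the work, as an engineer would, in place of code of your own. Each camera call takes 0.05 s, during which the arm holds its last target.

TASK

Put the finished batch away: slide every filter paddle, flat and handle outwards, fully home into a slot of its own in the cassette. Move all lens tubes from the coating unit's catch tray into the grey tote, lying across it side by side in a tight row against the tall stop wall at its far end, and set the wooden chock flat on the tote's floor with its sloping side snug against the last tube, so that the row cannot roll apart. Leave the other things on the bench where they are.

Things in the scene. Friction and masses are not known exactly. Their poses are not given: they have to be found in the camera images.
- filter0: Filter paddle, 70 g: flat aluminium disc, 76 mm diameter, 6 mm thick, amber window, with a straight bar handle 12 mm wide, 13 mm tall from the underside up, from 35 to 105 mm from the disc's centre. Origin: centre of the disc's underside; the handle runs to -x; z up. Lies flat on the bench at first. 3 or 4 are there; an absent one reads None.
- filter0_handle (a point): Point in the middle of that paddle's handle bar, 88 mm from the disc's centre and 6 mm above the underside: a good place to grip across the 12 mm width.
- filter1: Filter paddle, 70 g: flat aluminium disc, 76 mm diameter, 6 mm thick, amber window, with a straight bar handle 12 mm wide, 13 mm tall from the underside up, from 35 to 105 mm from the disc's centre. Origin: centre of the disc's underside; the handle runs to -x; z up. Lies flat on the bench at first. 3 or 4 are there; an absent one reads None.
- filter1_handle (a point): Point in the middle of that paddle's handle bar, 88 mm from the disc's centre and 6 mm above the underside: a good place to grip across the 12 mm width.
- filter2: Filter paddle, 70 g: flat aluminium disc, 76 mm diameter, 6 mm thick, amber window, with a straight bar handle 12 mm wide, 13 mm tall from the underside up, from 35 to 105 mm from the disc's centre. Origin: centre of the disc's underside; the handle runs to -x; z up. Lies flat on the bench at first. 3 or 4 are there; an absent one reads None.
- filter2_handle (a point): Point in the middle of that paddle's handle bar, 88 mm from the disc's centre and 6 mm above the underside: a good place to grip across the 12 mm width.
- filter3: Filter paddle, 70 g: flat aluminium disc, 76 mm diameter, 6 mm thick, amber window, with a straight bar handle 12 mm wide, 13 mm tall from the underside up, from 35 to 105 mm from the disc's centre. Origin: centre of the disc's underside; the handle runs to -x; z up. Lies flat on the bench at first. 3 or 4 are there; an absent one reads None.
- filter3_handle (a point): Point in the middle of that paddle's handle bar, 88 mm from the disc's centre and 6 mm above the underside: a good place to grip across the 12 mm width.
- tube0: Lens tube: a dark closed cylinder, 40 mm diameter, 60 mm long, lying on its side and free to roll; 120 g. Origin: its centre; y is its axis. It can be gripped by its two flat ends (60 mm). There are 2 or 3, at first lying side by side with small gaps in the coating unit's catch tray; an absent one reads None.
- tube1: Lens tube: a dark closed cylinder, 40 mm diameter, 60 mm long, lying on its side and free to roll; 120 g. Origin: its centre; y is its axis. It can be gripped by its two flat ends (60 mm). There are 2 or 3, at first lying side by side with small gaps in the coating unit's catch tray; an absent one reads None.
- tube2: Lens tube: a dark closed cylinder, 40 mm diameter, 60 mm long, lying on its side and free to roll; 120 g. Origin: its centre; y is its axis. It can be gripped by its two flat ends (60 mm). There are 2 or 3, at first lying side by side with small gaps in the coating unit's catch tray; an absent one reads None.
- cassette: Fixed metal cassette, grey ledges, 98 mm wide, 86 tall, open front 41 mm before the origin. Origin: on the bench below a homed disc's centre (against the rear stops); x = slide-in direction. 4 slots, each 12 mm high, 82 wide: side ledges with tops at z = 10, 30, 50, 70 mm, open 44 mm between left and right ledge. Loaded handles stand one above another: fill from the bottom up.
- coater: Fixed bench-top coating unit (white box 200 mm tall, lidded chamber on top) with its white catch tray in front. Origin: on the bench under the tray's centre; x points to the machine. The tray is 175 mm (x) by 100 mm (y) outside, floor 4 mm thick, lips up to 12 mm above the bench; a 30 mm high chute follows from x = 87 mm and the box from x = 137 mm, between y = -30 and 160 mm.
- tote: Fixed grey tote, 185 (x) by 100 mm (y) outside, floor 4 mm thick, lips up to z = 12 mm on three sides, a taller stop wall (34 mm) at its +x end, away from the robot. Origin: on the bench under its centre. The stop wall's inner face is at x = 87.5 mm: tubes in a tight row, axes along y, have centres at x = 67.5, 27.5, -12.5 mm, z = 24 mm.
- chock: Wooden wedge chock, 50 mm (x), 60 wide (y), 26 tall, 250 g. Origin: centre of its underside. Toe (4 mm high) at x = +25 mm, 45 degree slope up to full height at x = +3; from there back to x = -25 a block to grip across the 60 mm width. Starts on the bench near the tote. With the slope touching a tube on the same floor, the toe is 12 mm short of the tube's centre.
- chock_toe (a point): Middle of the chock's toe edge, 2 mm above its underside.
- pedestal: Bystander, not part of the job: steel optics pedestal, 56 mm foot, 70 mm tall, loose on the bench. Leave it alone. Origin: centre of its underside.
- driver: Bystander, not part of the job: screwdriver, loose on the bench. Leave it alone. Origin: a point on the tool.
- optics_box: Bystander, not part of the job: white plastic optics box 90 x 70 x 35 mm, loose on the bench. Leave it alone. Origin: centre of its underside.
- solvent: Bystander, not part of the job: green glass jar, 60 mm wide, 75 mm tall, loose on the bench. Leave it alone. Origin: centre of its underside.
- power_meter: Bystander, not part of the job: red hand-held meter 140 x 85 x 30 mm, loose on the bench. Leave it alone. Origin: centre of its underside.
- lens_jar: Bystander, not part of the job: white round jar, 60 mm wide, 30 mm tall, loose on the bench. Leave it alone. Origin: centre of its underside.
There are look-alikes about, which are no part of the job. What is shaped like the tube0 but pink or yellow is not meant.

How it is judged:
At the end, for the whole second after the job is handed in: Each paddle rests level in a slot of its own, centre within 8 mm of home, handle out. Each tube lies across the tote (0.2 rad, 22 mm), in the first places from the stop wall, at most 12 mm short of a tight row. Chock flat on its floor, square (0.2 rad), toe to the row, within 12 mm. All at rest ((z of filter0 in the frame of cassette between 0.006 and 0.015 m or z of filter0 in the frame of cassette between 0.026 and 0.035 m or z of filter0 in the frame of cassette between 0.046 and 0.055 m or z of filter0 in the frame of cassette between 0.066 and 0.075 m) and x of filter0 in the frame of cassette between -0.008 and 0.008 m and y of filter0 in the frame of cassette between -0.012 and 0.012 m and x of each of filter0_handle, filter1_handle, filter2_handle, filter3_handle in the frame of cassette below -0.06 m and angle between each of filter0, filter1, filter2, filter3's own z axis and vertical below 0.15 rad and linear speed of each of filter0, filter1, filter2, filter3, tube0, tube1, tube2, chock below 0.02 m/s and (z of filter1 in the frame of cassette between 0.006 and 0.015 m or z of filter1 in the frame of cassette between 0.026 and 0.035 m or z of filter1 in the frame of cassette between 0.046 and 0.055 m or z of filter1 in the frame of cassette between 0.066 and 0.075 m) and x of filter1 in the frame of cassette between -0.008 and 0.008 m and y of filter1 in the frame of cassette between -0.012 and 0.012 m and (z of filter2 in the frame of cassette between 0.006 and 0.015 m or z of filter2 in the frame of cassette between 0.026 and 0.035 m or z of filter2 in the frame of cassette between 0.046 and 0.055 m or z of filter2 in the frame of cassette between 0.066 and 0.075 m) and x of filter2 in the frame of cassette between -0.008 and 0.008 m and y of filter2 in the frame of cassette between -0.012 and 0.012 m and (z of filter3 in the frame of cassette between 0.006 and 0.015 m or z of filter3 in the frame of cassette between 0.026 and 0.035 m or z of filter3 in the frame of cassette between 0.046 and 0.055 m or z of filter3 in the frame of cassette between 0.066 and 0.075 m) and x of filter3 in the frame of cassette between -0.008 and 0.008 m and y of filter3 in the frame of cassette between -0.012 and 0.012 m and (x of tube0 in the frame of tote between 0.0555 and 0.0735 m or x of tube0 in the frame of tote between 0.0155 and 0.0335 m or x of tube0 in the frame of tote between -0.0245 and -0.0065 m) and y of tube0 in the frame of tote between -0.022 and 0.022 m and z of tube0 in the frame of tote between 0.018 and 0.03 m and angle between the y axis of each of tube0, tube1, tube2 and the y axis of tote, either way round below 0.2 rad and (x of tube1 in the frame of tote between 0.0555 and 0.0735 m or x of tube1 in the frame of tote between 0.0155 and 0.0335 m or x of tube1 in the frame of tote between -0.0245 and -0.0065 m) and y of tube1 in the frame of tote between -0.022 and 0.022 m and z of tube1 in the frame of tote between 0.018 and 0.03 m and (x of tube2 in the frame of tote between 0.0555 and 0.0735 m or x of tube2 in the frame of tote between 0.0155 and 0.0335 m or x of tube2 in the frame of tote between -0.0245 and -0.0065 m) and y of tube2 in the frame of tote between -0.022 and 0.022 m and z of tube2 in the frame of tote between 0.018 and 0.03 m and (x of tube0 in the frame of tote between 0.0555 and 0.0735 m or x of tube1 in the frame of tote between 0.0555 and 0.0735 m or x of tube2 in the frame of tote between 0.0555 and 0.0735 m) and (x of tube0 in the frame of tote between 0.0155 and 0.0335 m or x of tube1 in the frame of tote between 0.0155 and 0.0335 m or x of tube2 in the frame of tote between 0.0155 and 0.0335 m) and (x of chock_toe in the frame of tote between 0.0032 and 0.0212 m or x of chock_toe in the frame of tote between -0.0368 and -0.0188 m) and (x of chock_toe in the frame of tote between 0.0032 and 0.0212 m or x of tube0 in the frame of tote between -0.0245 and -0.0065 m or x of tube1 in the frame of tote between -0.0245 and -0.0065 m or x of tube2 in the frame of tote between -0.0245 and -0.0065 m) and y of chock in the frame of tote between -0.025 and 0.025 m and z of chock in the frame of tote between -0.001 and 0.009 m and angle between chock's own z axis and vertical below 0.12 rad and angle between the x axis of chock and the x axis of tote, either way round below 0.2 rad); the robot touches nothing.
It fails at once if a bystander is moved by more than 40 mm (distance of any of pedestal, driver, optics_box, solvent, power_meter, lens_jar from where it was at the start of the episode above 0.04 m).
Of filter0, filter1, filter2, filter3 only 3 to 4 are there at a start; the rules pass over those that are not, and their reading is None.
Of tube0, tube1, tube2 only 2 to 3 are there at a start; the rules pass over those that are not, and their reading is None.
At some moment in a run one of filter0, filter1, filter2, filter3, chock may be knocked a few centimetres aside while the robot is not near it.
Once in a run the grip may slacken for a moment while it holds something.
It also fails if it takes over 210 s, if anything falls off the work surface, if the arm or the gripper's body presses on something with over 40 N, if the wrist force passes 120 N, or if a joint passes its speed limit or range.

## Working session

There is one attempt and no reset: what is moved stays moved. The work goes in short steps, Python scripts to look and compute and a tool call to move; the robot and the scene stay as the last step left them, time stands still between calls to the robot, and variables do not carry over. Pictures are saved under pics/ and viewed, and the job is handed in when it is done.

Besides the shell and the picture viewer there is one more tool, called after "Call:" as name(argument=value, ...), one argument or row to a line, values as JSON. step_arm: Moves the arm, as the interface text tells. Shift numbers are shares of 0.025 m and turn numbers shares of 0.1 rad, none past 1 either way. Its arguments: {"type":"object","properties":{"increments":{"type":"string"},"fingers":{"type":"number"},"newtons":{"type":"number"}},"required":["increments"]}

```bash
ls; mkdir -p pics
cat > h.py <<'E'
import numpy as np, cv2
from station import ctrl
from scipy.spatial.transform import Rotation as R
def shot(cam,name,crop=None,scale=1):
    im=ctrl.get_image(cam); p=im["pixels"][:,:,::-1].copy()
    if crop: x0,y0,x1,y1=crop; p=p[y0:y1,x0:x1]
    if scale!=1: p=cv2.resize(p,None,fx=scale,fy=scale,interpolation=cv2.INTER_CUBIC)
    cv2.imwrite(f"pics/{name}.png",p)
    np.savez(f"pics/{cam}_cal.npz",K=im["intrinsics"],eye=im["eye"],R=np.array(im["orientation"]))
    return im
def Rm(o):
    o=np.array(o); return o if o.shape==(3,3) else (R.from_rotvec(o).as_matrix() if o.size==3 else R.from_quat(o).as_matrix())
def px2w(im,u,v,z):
    d=Rm(im["orientation"])@np.linalg.inv(np.array(im["intrinsics"]))@np.array([u,v,1.])
    e=np.array(im["eye"]); return e+d*(z-e[2])/d[2]
def w2px(im,p):
    c=Rm(im["orientation"]).T@(np.array(p)-np.array(im["eye"])); q=np.array(im["intrinsics"])@c; return q[:2]/q[2]
E
python3 - <<'E'
from h import *
for c in ("top","side","wrist"):
    im=shot(c,c+"0"); print(c,im["eye"],im["orientation"],im["intrinsics"])
print(ctrl.get_obs())
E
```

```text
pics
top [ 3.22972367e-01 -6.01130768e-04  1.40002448e+00] [-2.12561371  2.18856756 -0.12698556] [[441.01928377   0.         314.34288605]
 [  0.         441.01928377 196.34404142]
 [  0.           0.           1.        ]]
side [-0.41672436  1.44259836  1.06927105] [-0.70005299  2.403081   -1.36496115] [[516.728957     0.         320.87908551]
 [  0.         516.728957   199.79396701]
 [  0.           0.           1.        ]]
wrist [0.08478448 0.62414077 0.37315455] [2.29006201 1.77658748 0.25912747] [[291.04808899   0.         319.93779925]
 [  0.         291.04808899 199.09916227]
 [  0.           0.           1.        ]]
{'t': 0.15, 'q': array([ 1.20099813e+00,  5.32532424e-02,  1.61398667e+00, -1.48058999e-05,
        1.47601703e+00, -1.18985878e-01]), 'dq': array([ 0.00106541, -0.00049401, -0.00298665, -0.001393  ,  0.00199463,
        0.00144957]), 'effort': array([ 2.08322776e-04, -3.94244385e+01, -3.70722342e+01, -8.24510857e-05,
        4.74399872e-03, -2.42573748e-06]), 'tool_pos': array([0.15493417, 0.60498076, 0.23031084]), 'tool_rot': array([ 2.48116012e+00,  1.92561157e+00, -2.22838161e-03]), 'contact_force': array([ 0.90143595, -0.04000958,  0.30637825]), 'wrist_torque': array([-0.0051264 , -0.03725854,  0.02257738]), 'opening': 0.08529402622095882}
```

View pics/top0.png

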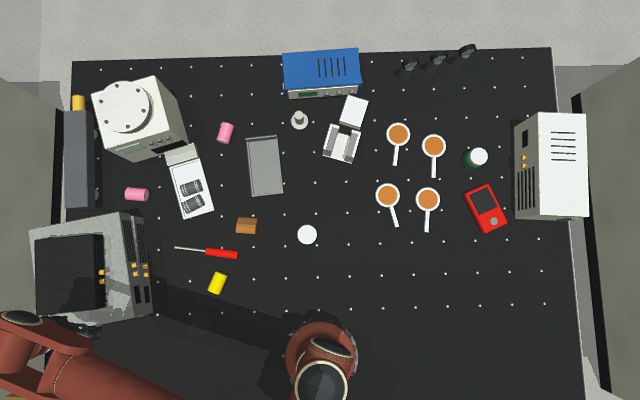

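View pics/side0.png

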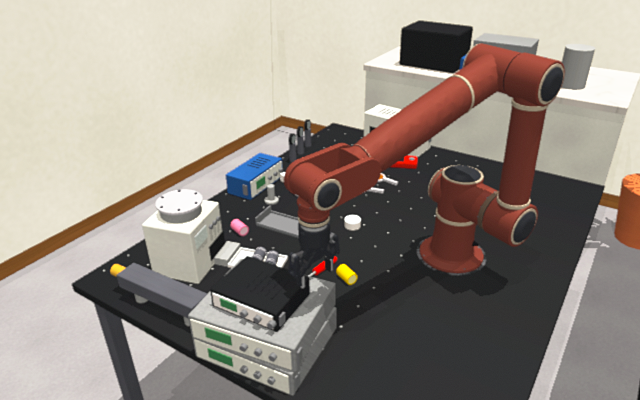

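View pics/wrist0.png

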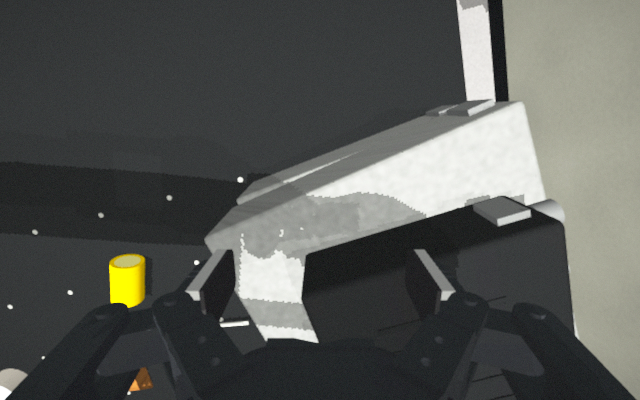

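Run:
```python
from h import *
im=shot("top","tc1",(230,80,390,200),5)
p=im["pixels"][:,:,::-1]
cv2.imwrite("pics/tc2.png",cv2.resize(p[110:240,370:510],None,fx=5,fy=4.6,interpolation=cv2.INTER_CUBIC)) if 0 else cv2.imwrite("pics/tc2.png",cv2.resize(p[115:235,365:525],None,fx=5,fy=5,interpolation=cv2.INTER_CUBIC))
cv2.imwrite("pics/tc3.png",cv2.resize(p[130:250,130:290],None,fx=5,fy=5,interpolation=cv2.INTER_CUBIC))
```

```text
(no output)
```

View pics/tc1.png

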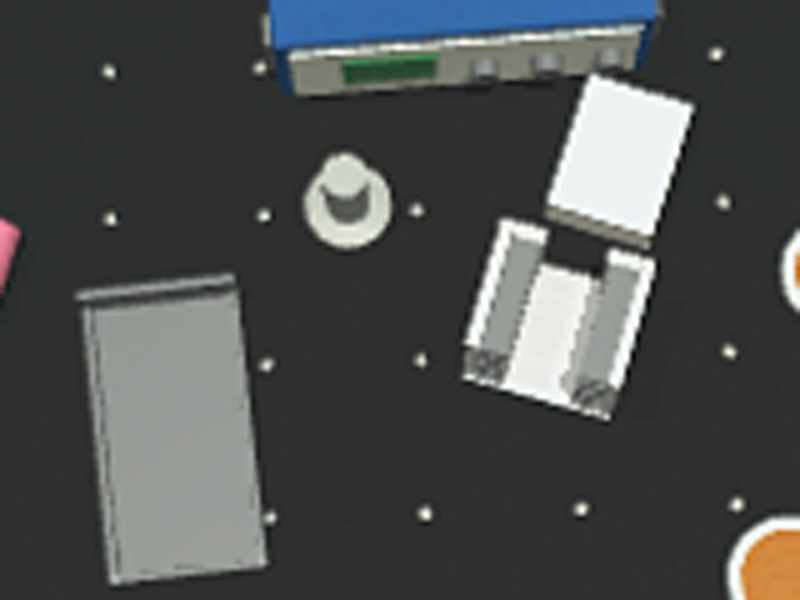

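View pics/tc2.png

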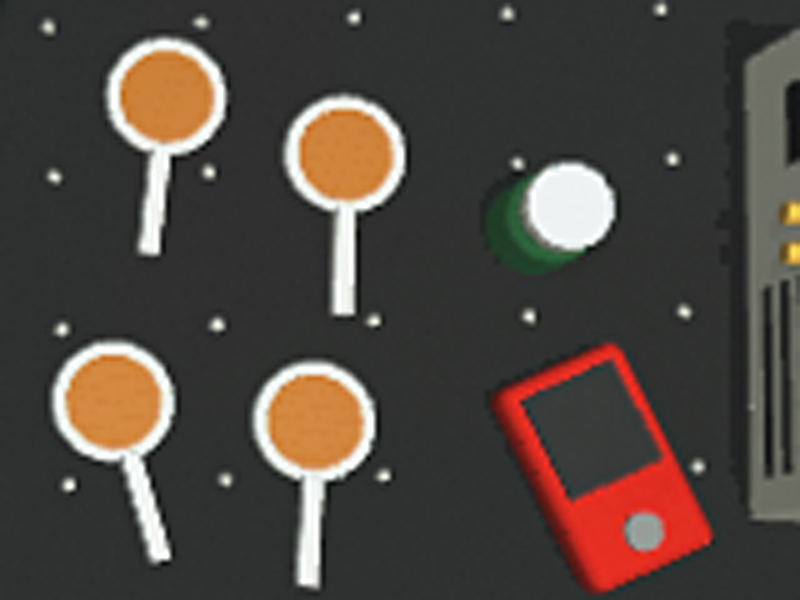

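View pics/tc3.png

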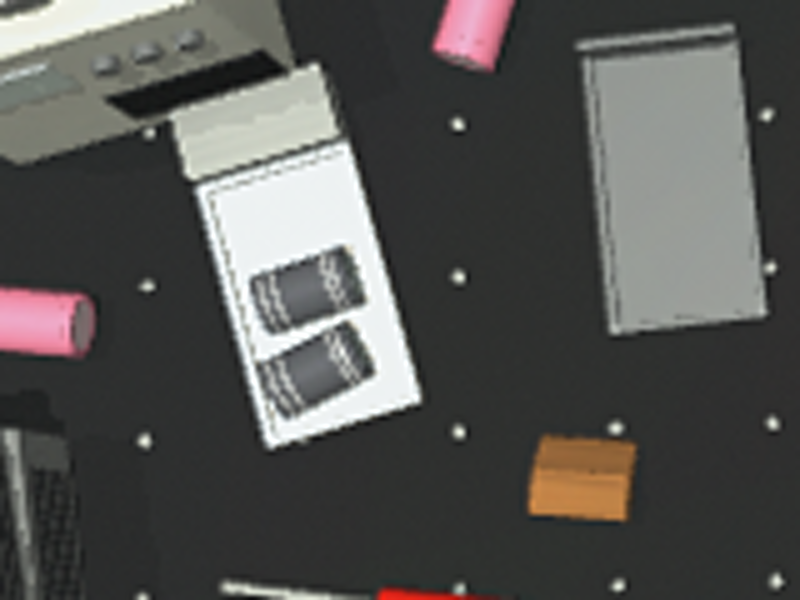

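```bash
cat > m.py <<'E'
from h import *
im=ctrl.get_image("top")
def P(n,o,uv,z):
    w=px2w(im,uv[0]/5+o[0],uv[1]/5+o[1],z); print(n,np.round(w,4)); return w
o1,o2,o3=(230,80),(365,115),(130,130)
for n,c,e in (("A",(167,97),(149,253)),("B",(345,153),(343,313)),("C",(114,401),(160,560)),("D",(315,421),(307,585))):
    c=P(n,o2,c,.006);e=P(n+"e",o2,e,.013);d=c-e;print(np.hypot(*d[:2]),np.degrees(np.arctan2(d[1],d[0])))
print("tote");
for q,z in (((110,583),.012),((267,565),.012),((77,297),.034),((235,275),.034)): P("",o1,q,z)
print("tray")
for q in ((270,447),(420,400),(196,185),(347,140)): P("",o3,q,.012)
print("tubes")
for q in ((308,290),(318,370)): P("",o3,q,.024)
print("chock") 
for q,z in (((543,437),.003),((636,443),.003),((528,513),.026),((628,521),.026),((533,472),.026),((632,475),.026)): P("",o3,q,z)
print("cass")
for q in ((503,218),(548,230),(610,248),(655,260),(463,347),(610,400)): P("",o1,q,.086)
E
python3 m.py
```

```text
A [ 0.6865 -0.2759  0.006 ]
Ae [ 0.583  -0.2578  0.013 ]
0.10501911733414947 -9.951468140130194
B [ 0.646  -0.3887  0.006 ]
Be [ 0.5406 -0.379   0.013 ]
0.105844950144666 -5.213297022032334
C [ 0.4894 -0.232   0.006 ]
Ce [ 0.3872 -0.2547  0.013 ]
0.10466379342132726 12.556301084664339
D [ 0.4728 -0.3589  0.006 ]
De [ 0.3689 -0.3459  0.013 ]
0.10472351890860063 -7.131658570899119
tote
 [0.4969 0.1995 0.012 ]
 [0.5055 0.0997 0.012 ]
 [0.6776 0.2151 0.034 ]
 [0.6889 0.1146 0.034 ]
tray
 [0.4308 0.415  0.012 ]
 [0.4578 0.3202 0.012 ]
 [0.6002 0.4636 0.012 ]
 [0.6267 0.3669 0.012 ]
tubes
 [0.5284 0.3881 0.024 ]
 [0.4774 0.3816 0.024 ]
chock
 [0.4328 0.2442 0.003 ]
 [0.4272 0.1851 0.003 ]
 [0.3839 0.2499 0.026 ]
 [0.3771 0.1877 0.026 ]
 [0.4093 0.2466 0.026 ]
 [0.4056 0.1848 0.026 ]
cass
 [ 0.7057 -0.0546  0.086 ]
 [ 0.6973 -0.0818  0.086 ]
 [ 0.6849 -0.1193  0.086 ]
 [ 0.6766 -0.1465  0.086 ]
 [ 0.6259 -0.0276  0.086 ]
 [ 0.5904 -0.1156  0.086 ]
```

```bash
cat > p.py <<'E'
from h import *
import sys
def st():
    o=ctrl.get_obs(); M=R.from_rotvec(o["tool_rot"]).as_matrix()
    return o,np.array(o["tool_pos"]),M,np.arctan2(M[1,1],M[0,1])
def plan(x,y,z,psid):
    o,p,M,ps=st(); g=np.radians(psid); d=np.array([x,y,z])-p
    yt=np.array([np.cos(g),np.sin(g)]); xt=np.array([-np.sin(g),np.cos(g)])
    print("t%.2f pos"%o["t"],np.round(p,4),"psi%.2f"%np.degrees(ps),"tilt",np.round(M[:2,2],4),"open%.4f"%o["opening"],"F",np.round(o["contact_force"],1))
    print("TURN rz %.2f  then x %.2f y %.2f z %.2f"%(-(g-ps)/.1,d[:2]@xt/.025,d[:2]@yt/.025,-d[2]/.025))
if __name__=="__main__": plan(*map(float,sys.argv[1:5]))
E
python3 p.py 0.50 0.385 0.23 16
```

```text
t0.25 pos [0.155  0.6051 0.2307] psi-14.37 tilt [-0.0004 -0.001 ] open0.0854 F [-0.6  0.6  0.6]
TURN rz -5.30  then x -12.27 y 10.84 z 0.03
```

Call:
step_arm(
  increments="0 0 0 0 0 -0.9; 0 0 0 0 0 -0.9; 0 0 0 0 0 -0.9; 0 0 0 0 0 -0.9; 0 0 0 0 0 -0.85; 0 0 0 0 0 -0.85",
  fingers=1,
)

```text
t: 0.75
tool_pos: [0.1551, 0.6053, 0.2311]
tool_rot: [1.885, 2.513, -0.001]
contact_force: [-0.1, -0.6, 0.5]
opening: 0.0856
```

Call:
step_arm(
  increments="-0.94 0.83 0 0 0 0;-0.94 0.83 0 0 0 0;-0.94 0.83 0 0 0 0;-0.94 0.83 0 0 0 0;-0.94 0.83 0 0 0 0;-0.94 0.83 0 0 0 0;-0.94 0.83 0 0 0 0;-0.94 0.83 0 0 0 0;-0.94 0.83 0 0 0 0;-0.94 0.83 0 0 0 0;-0.94 0.83 0 0 0 0;-0.94 0.83 0 0 0 0",
)

```text
t: 1.75
tool_pos: [0.4733, 0.4019, 0.2312]
tool_rot: [-1.891, -2.509, 0.0]
contact_force: [0.8, 0.9, 0.1]
opening: 0.0856
```

```bash
python3 - <<'E'
from h import *
shot("wrist","w1")
E
python3 p.py 0.50 0.385 0.23 16
```

```text
t1.80 pos [0.4776 0.3987 0.2311] psi15.75 tilt [ 0.0034 -0.0026] open0.0854 F [ 1.7 -3.5  0.8]
TURN rz -0.04  then x -0.77 y 0.71 z 0.05
```

View pics/w1.png

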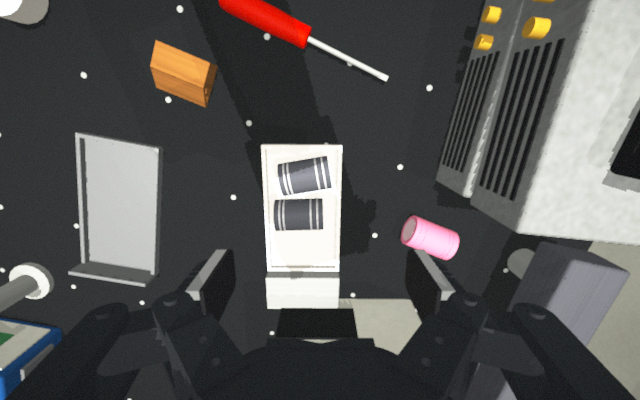

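```bash
python3 - <<'E'
from h import *
im=shot("wrist","w2",(130,20,370,150),3.3)
p=im["pixels"][:,:,::-1]
cv2.imwrite("pics/w3.png",cv2.resize(p[140:290,250:360],None,fx=5,fy=4,interpolation=cv2.INTER_CUBIC) if 0 else cv2.resize(p[135:235,240:360],None,fx=6,fy=6,interpolation=cv2.INTER_CUBIC))
np.savez("pics/w3.npz",K=im["intrinsics"],eye=im["eye"],o=im["orientation"])
print(im["eye"],im["orientation"])
E
python3 p.py 0.50 0.385 0.23 16
```

```text
[0.40738694 0.3799415  0.37390167] [1.77548593 2.34472619 0.34529916]
t1.85 pos [0.4753 0.4004 0.231 ] psi15.72 tilt [ 0.0008 -0.001 ] open0.0852 F [-0.5  0.6  0.3]
TURN rz -0.05  then x -0.87 y 0.78 z 0.04
```

View pics/w3.png

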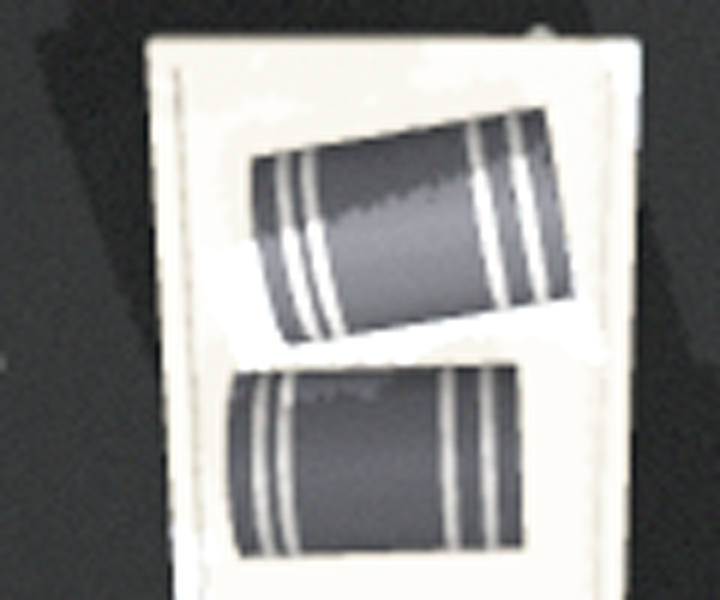

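View pics/w2.png

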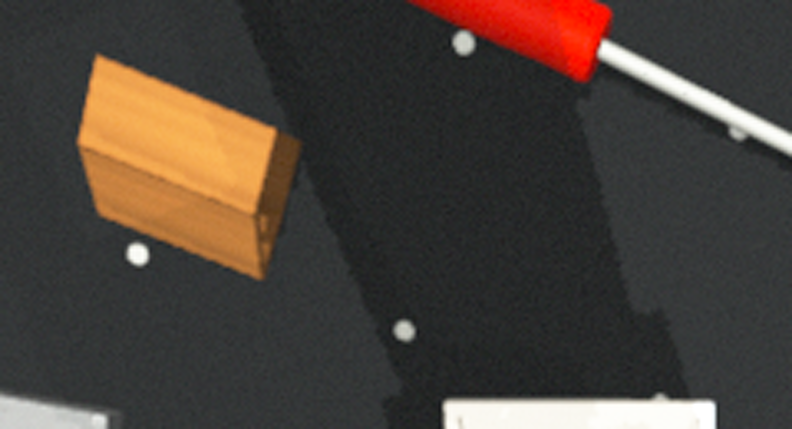

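Run:
```python
from h import *
d=np.load("pics/w3.npz"); im=dict(intrinsics=d["K"],eye=d["eye"],orientation=d["o"])
for n,u,v in (("A",412,225),("B",378,462)): print(n,px2w(im,u/6+240,v/6+135,.024))
# A corners top edge/bottom, ends at z .024
for n,q in (("A",[(268,250),(560,200)]),("B",[(233,462),(522,458)])):
    a,b=[px2w(im,u/6+240,v/6+135,.03) for u,v in q]; e=b-a; print(n,(a+b)/2,np.hypot(*e[:2]),np.degrees(np.arctan2(-e[0],e[1])))
# tray corners
for u,v in ((150,40),(638,40)): print(px2w(im,u/6+240,v/6+135,.012))
# chock
for u,v,z in ((97,55,.026),(277,128,.026),(80,142,.026),(258,213,.026),(98,215,.003),(265,280,.003)): print(px2w(im,u/3.3+130,v/3.3+20,z))
```

```text
A [0.48104716 0.3851413  0.024     ]
B [0.53242035 0.39148775 0.024     ]
A [0.47973335 0.38531671 0.03      ] 0.05948860239502406 25.599913203515406
B [0.52988269 0.39105841 0.03      ] 0.06032016190714212 16.609769818121514
[0.46096307 0.32375666 0.012     ]
[0.43393145 0.41977619 0.012     ]
[0.38124453 0.19297194 0.026     ]
[0.38684831 0.25286115 0.026     ]
[0.40874282 0.19052336 0.026     ]
[0.41459261 0.25108506 0.026     ]
[0.43138999 0.18695433 0.003     ]
[0.43721754 0.24880111 0.003     ]
```

```bash
python3 p.py 0.479 0.3835 0.010 25.5
```

```text
t1.85 pos [0.4753 0.4004 0.231 ] psi15.72 tilt [ 0.0008 -0.001 ] open0.0852 F [-0.5  0.6  0.3]
TURN rz -1.71  then x -0.67 y -0.16 z 8.84
```

Call:
step_arm(
  increments="0 0 0.8 0 0 -0.85; 0 0 0.8 0 0 -0.86; -0.67 -0.16 0.9 0 0 0; 0 0 1 0 0 0; 0 0 1 0 0 0;0 0 1 0 0 0;0 0 1 0 0 0;0 0 1 0 0 0;0 0 0.8 0 0 0;0 0 0.5 0 0 0;0 0 0 0 0 0",
)

```text
t: 2.77
tool_pos: [0.473, 0.3851, 0.0077]
tool_rot: [-1.667, -2.659, 0.009]
contact_force: [-0.6, 0.3, -0.3]
opening: 0.0856
```

```bash
python3 - <<'E'
from h import *
shot("wrist","w4")
E
python3 p.py 0.479 0.3835 0.010 25.5
```

```text
t2.82 pos [0.4744 0.3858 0.0098] psi25.82 tilt [-0.0029 -0.0016] open0.0854 F [-0.2 -0.1 -0.1]
TURN rz 0.06  then x -0.16 y 0.12 z -0.01
```

View pics/w4.png

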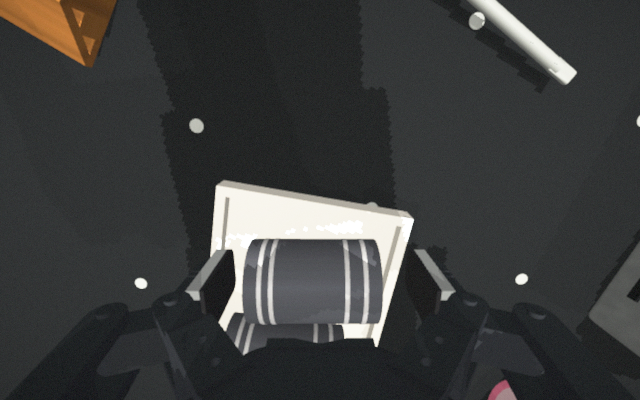

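Call:
step_arm(
  increments="-0.16 0.1 0 0 0 0;0 0 0 0 0 0;0 0 0 0 0 0;0 0 0 0 0 0;0 0 0 0 0 0;0 0 0 0 0 0;0 0 0 0 0 0",
  fingers=-1,
  newtons=60,
)

```text
t: 3.4
tool_pos: [0.4818, 0.3846, 0.0139]
tool_rot: [1.668, 2.659, 0.007]
contact_force: [0.5, -0.2, 5.8]
opening: 0.0589
```

```bash
python3 - <<'E'
from h import *
shot("wrist","w5")
a=np.radians(4.9);ux=np.array([np.cos(a),np.sin(a)]);O=np.array([.5934,.1575])
for s in (.0675,.0275,-.0205,.04): print(s,O+s*ux)
E
python3 p.py 0.6607 0.1633 0.090 4.9
```

```text
0.0675 [0.66065331 0.16326564]
0.0275 [0.6207995  0.15984897]
-0.0205 [0.57297492 0.15574895]
0.04 [0.63325381 0.16091668]
t3.45 pos [0.4818 0.3846 0.0139] psi25.79 tilt [0.0043 0.0023] open0.0588 F [ 1.  -0.2  5.9]
TURN rz 3.65  then x -9.43 y 6.37 z -3.04
```

View pics/w5.png

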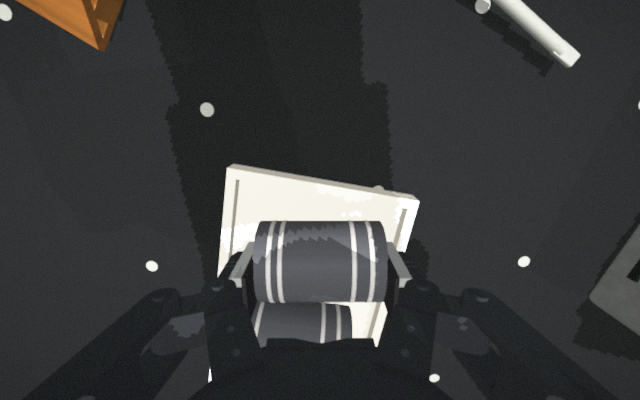

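Call:
step_arm(
  increments="0 0 -0.4 0 0 0;0 0 -0.8 0 0 0;0 0 -1 0 0 0.9;0 0 -1 0 0 0.9;0 0 0 0 0 0.9;0 0 0 0 0 0.9",
)

```text
t: 3.95
tool_pos: [0.4809, 0.3844, 0.0944]
tool_rot: [2.123, 2.314, 0.007]
contact_force: [-0.7, 0.4, -1.8]
opening: 0.0589
```

```bash
python3 p.py 0.655 0.163 0.070 4.9
```

```text
t3.95 pos [0.4809 0.3844 0.0944] psi4.92 tilt [0.0036 0.0024] open0.0589 F [-0.7  0.4 -1.8]
TURN rz 0.00  then x -9.42 y 6.18 z 0.98
```

Call:
step_arm(
  increments="-0.94 0.6 0 0 0 0;-0.94 0.6 0 0 0 0;-0.94 0.6 0 0 0 0;-0.94 0.6 0 0 0 0;-0.94 0.6 0 0 0 0;-0.94 0.6 0 0 0 0;-0.94 0.6 0 0 0 0;-0.94 0.6 0 0 0 0;-0.94 0.6 0 0 0 0;-0.94 0.6 0 0 0 0;0 0 0 0 0 0",
)

```text
t: 4.87
tool_pos: [0.6527, 0.159, 0.0918]
tool_rot: [2.122, 2.313, -0.0]
contact_force: [-0.1, -0.1, -1.5]
opening: 0.0592
```

```bash
python3 - <<'E'
from h import *
im=shot("wrist","w6")
p=im["pixels"][:,:,::-1]
E
python3 p.py 0.655 0.163 0.016 4.9
```

```text
t4.92 pos [0.6513 0.161  0.0915] psi4.97 tilt [-0.0002 -0.0001] open0.0592 F [-0.6  0.7 -1.8]
TURN rz 0.01  then x 0.07 y 0.15 z 3.02
```

View pics/w6.png

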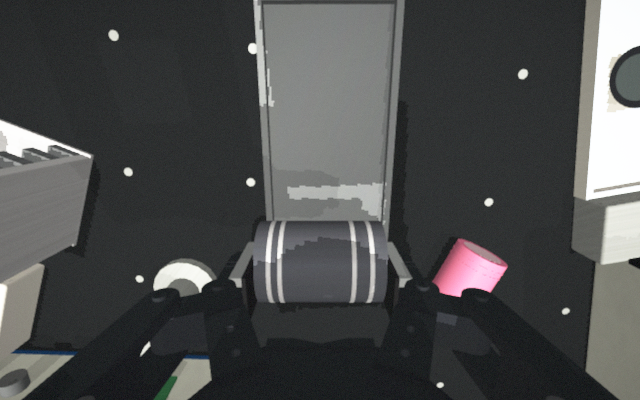

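Call:
step_arm(
  increments="0.12 0 0.7 0 0 0;0 0 0.9 0 0 0;0 0 0.7 0 0 0;0 0 0.5 0 0 0;0 0 0.2 0 0 0;0 0.15 0 0 0 0;0 0.15 0 0 0 0;0 0.15 0 0 0 0;0 0 0 0 0 0",
)

```text
t: 5.67
tool_pos: [0.663, 0.1674, 0.0177]
tool_rot: [2.118, 2.318, 0.004]
contact_force: [0.0, 0.2, -0.5]
opening: 0.0591
```

```bash
python3 - <<'E'
from h import *
im=shot("wrist","w7")
p=im["pixels"][:,:,::-1]
E
python3 p.py 0.6607 0.163 0.014 4.9
```

```text
t5.72 pos [0.6625 0.1673 0.0174] psi5.17 tilt [0.0021 0.0003] open0.0588 F [ 0.4  0.3 -1. ]
TURN rz 0.05  then x -0.16 y -0.09 z 0.14
```

View pics/w7.png

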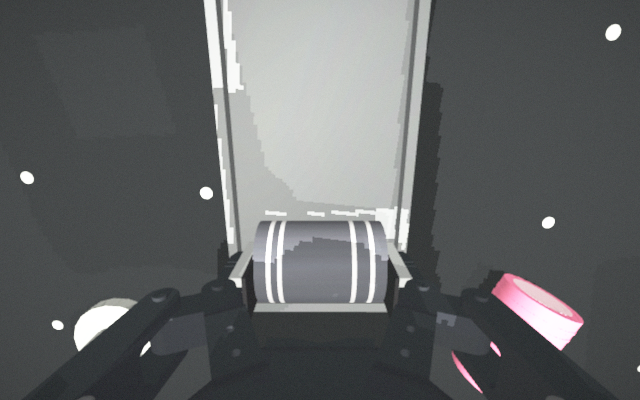

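Call:
step_arm(
  increments="0 0 0.12 0 0 0;0 0.12 0 0 0 0;0 0.12 0 0 0 0;0 0 0 0 0 0",
)

```text
t: 6.05
tool_pos: [0.6641, 0.1674, 0.0139]
tool_rot: [-2.115, -2.314, 0.012]
contact_force: [-14.2, -2.3, 13.0]
opening: 0.059
```

Call:
step_arm(
  increments="0 0 0 0 0 0;0 0 0 0 0 0;0 0 0 0 0 0;0 0 -0.5 0 0 0;0 0 -1 0 0 0;0 0 -1 0 0 0;0 0 -1 0 0 0;0 0 -0.5 0 0 0",
  fingers=1,
)

```text
t: 6.72
tool_pos: [0.6697, 0.168, 0.1186]
tool_rot: [2.116, 2.316, 0.008]
contact_force: [-0.2, -0.4, 0.4]
opening: 0.0854
```

```bash
python3 - <<'E'
from h import *
im=shot("wrist","w8",(200,100,440,280),3)
im=shot("top","t8",(130,100,290,220),5)
E
python3 p.py 0.530 0.390 0.11 16.5
```

```text
t6.82 pos [0.67   0.168  0.1181] psi5.17 tilt [0.0077 0.0011] open0.0854 F [ 0.2 -0.1  0.3]
TURN rz -1.98  then x 10.10 y -2.85 z 0.32
```

View pics/w8.png

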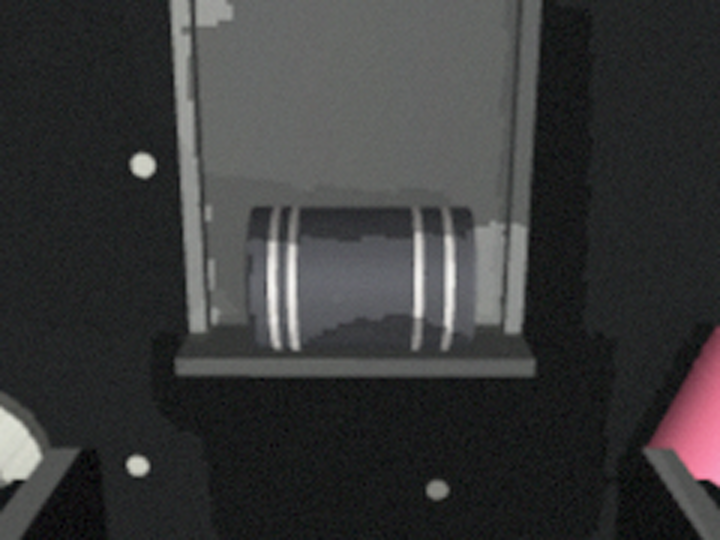

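View pics/t8.png

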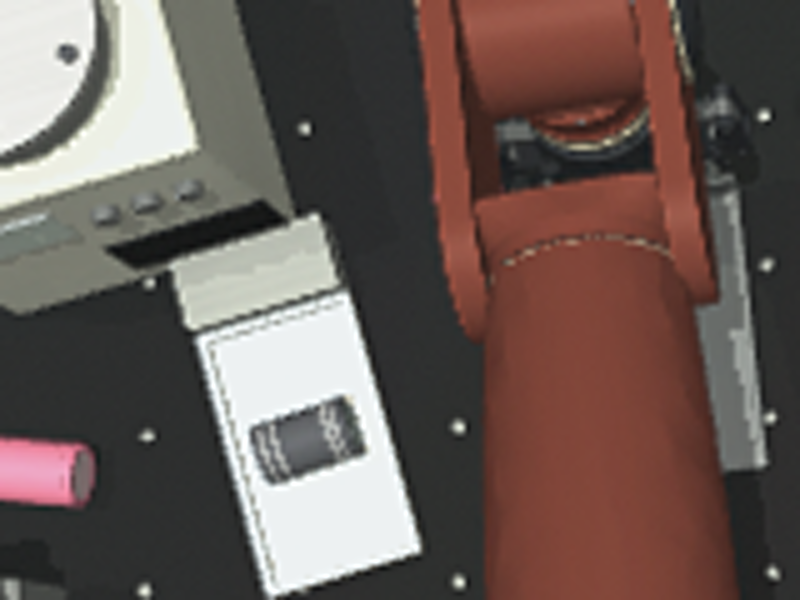

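Call:
step_arm(
  increments="0 0 0 0 0 -0.66;0 0 0 0 0 -0.66;0 0 0 0 0 -0.66;0.92 -0.26 0 0 0 0;0.92 -0.26 0 0 0 0;0.92 -0.26 0 0 0 0;0.92 -0.26 0 0 0 0;0.92 -0.26 0 0 0 0;0.92 -0.26 0 0 0 0;0.92 -0.26 0 0 0 0;0.92 -0.26 0 0 0 0;0.92 -0.26 0 0 0 0",
)

```text
t: 7.82
tool_pos: [0.5506, 0.3499, 0.111]
tool_rot: [-1.879, -2.516, 0.004]
contact_force: [0.9, -0.8, -0.3]
opening: 0.0855
```

Call:
step_arm(
  increments="0.92 -0.26 0 0 0 0;0.92 -0.26 0 0 0 0;0 0 0 0 0 0",
)

```text
t: 8.07
tool_pos: [0.5235, 0.3924, 0.111]
tool_rot: [-1.873, -2.519, 0.004]
contact_force: [0.2, -0.6, -0.1]
opening: 0.0855
```

```bash
python3 - <<'E'
from h import *
im=shot("wrist","w9")
E
python3 p.py 0.531 0.390 0.01 16.5
```

```text
t8.12 pos [0.5247 0.3909 0.1111] psi16.69 tilt [-0.0028 -0.0015] open0.0856 F [-0.2 -0.9 -0.6]
TURN rz 0.03  then x -0.10 y 0.23 z 4.05
```

View pics/w9.png

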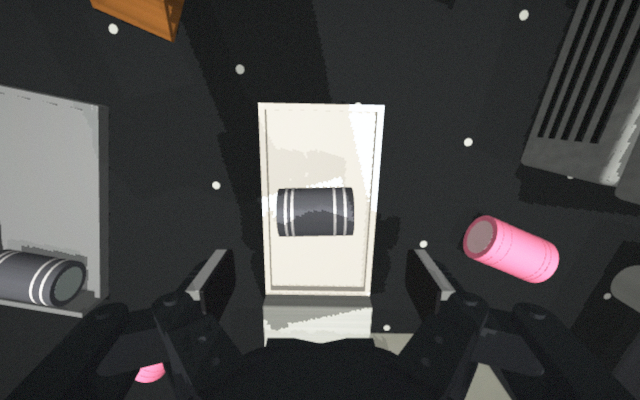

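Call:
step_arm(
  increments="-0.1 0.2 0.9 0 0 0;0 0 1 0 0 0;0 0 1 0 0 0;0 0 0.75 0 0 0;0 0 0.3 0 0 0;0 0 0 0 0 0;0 0 0 0 0 0",
)

```text
t: 8.7
tool_pos: [0.5326, 0.3883, 0.0142]
tool_rot: [-1.88, -2.517, 0.001]
contact_force: [0.9, 0.3, 1.3]
opening: 0.0855
```

Call:
step_arm(
  increments="0 0 0 0 0 0;0 0 0 0 0 0;0 0 0 0 0 0;0 0 0 0 0 0;0 0 0 0 0 0;0 0 0 0 0 0",
  fingers=-1,
  newtons=60,
)

```text
t: 9.2
tool_pos: [0.5341, 0.3898, 0.0171]
tool_rot: [1.878, 2.516, 0.006]
contact_force: [1.1, -0.4, 6.3]
opening: 0.0589
```

Call:
step_arm(
  increments="0 0 -0.4 0 0 0;0 0 -0.8 0 0 0;0 0 -1 0 0 0;0 0 -1 0 0 0.9;0 0 0 0 0 0.9;0 0 0 0 0 0.2;0 0 0 0 0 0",
)

```text
t: 9.78
tool_pos: [0.5317, 0.3886, 0.0943]
tool_rot: [-2.12, -2.318, 0.002]
contact_force: [0.0, -0.2, -1.3]
opening: 0.0589
```

```bash
python3 - <<'E'
from h import *
im=shot("wrist","w10")
E
python3 p.py 0.622 0.165 0.1 5
```

```text
t9.83 pos [0.5313 0.3884 0.0933] psi5.16 tilt [-0.0023 -0.0013] open0.0586 F [-0.  -0.5 -1.1]
TURN rz 0.03  then x -9.22 y 2.84 z -0.27
```

View pics/w10.png

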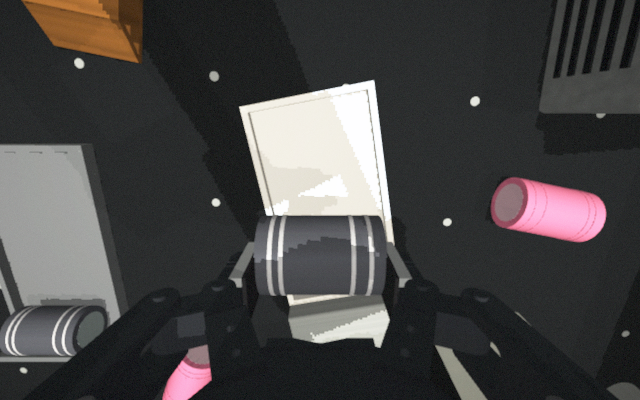

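Call:
step_arm(
  increments="-0.92 0.25 0 0 0 0;-0.92 0.25 0 0 0 0;-0.92 0.25 0 0 0 0;-0.92 0.25 0 0 0 0;-0.92 0.25 0 0 0 0;-0.92 0.25 0 0 0 0;-0.92 0.25 0 0 0 0;-0.92 0.25 0 0 0 0;-0.92 0.25 0 0 0 0;-0.92 0.25 0 0 0 0;0 0 0 0 0 0;0 0 0 0 0 0",
)

```text
t: 10.83
tool_pos: [0.6141, 0.1642, 0.0929]
tool_rot: [-2.121, -2.315, 0.003]
contact_force: [-0.8, 0.1, -2.6]
opening: 0.059
```

```bash
python3 p.py 0.616 0.1635 0.0155 5
```

```text
t10.83 pos [0.6141 0.1642 0.0929] psi5.00 tilt [-0.0032 -0.0001] open0.0590 F [-0.8  0.1 -2.6]
TURN rz -0.00  then x -0.03 y 0.07 z 3.09
```

Call:
step_arm(
  increments="0 0 0.9 0 0 0;0 0 1 0 0 0;0 0 0.75 0 0 0;0 0 0.35 0 0 0;0 0 0 0 0 0;0 0.15 0 0 0 0;0 0.12 0 0 0 0;0 0.1 0 0 0 0;0 0 0 0 0 0",
)

```text
t: 11.58
tool_pos: [0.6249, 0.1664, 0.02]
tool_rot: [2.121, 2.317, 0.001]
contact_force: [-0.7, -1.0, -1.1]
opening: 0.0587
```

Call:
step_arm(
  increments="0 0.1 0.1 0 0 0;0 0.1 0 0 0 0;0 0 0 0 0 0",
)

```text
t: 11.83
tool_pos: [0.626, 0.1665, 0.017]
tool_rot: [-2.117, -2.313, 0.011]
contact_force: [-13.1, -1.9, 9.9]
opening: 0.0584
```

```bash
python3 - <<'E'
from h import *
im=shot("wrist","w11")
E
python3 p.py 0.616 0.1635 0.0155 5
```

```text
t11.88 pos [0.626  0.1665 0.017 ] psi5.06 tilt [-0.0089 -0.0008] open0.0586 F [-12.   -1.4   7.6]
TURN rz 0.01  then x -0.09 y -0.41 z 0.06
```

View pics/w11.png

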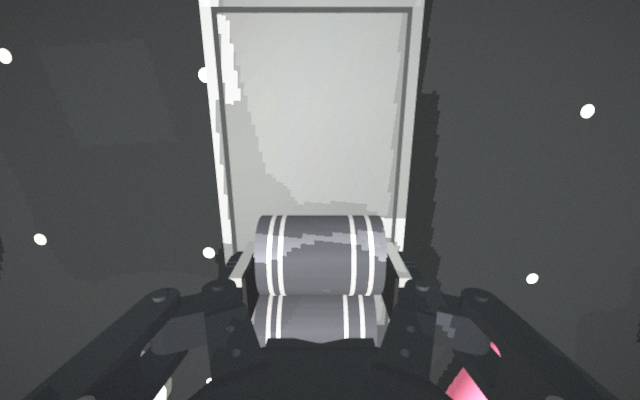

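Call:
step_arm(
  increments="0 0 0 0 0 0;0 0 0 0 0 0;0 0 0 0 0 0;0 0 -0.5 0 0 0;0 0 -1 0 0 0;0 0 -1 0 0 0;0 0 -1 0 0 0.63;0 0 -0.5 0 0 0.63;0 0 0 0 0 0.63",
  fingers=1,
)

```text
t: 12.63
tool_pos: [0.6325, 0.1671, 0.1238]
tool_rot: [2.33, 2.099, 0.013]
contact_force: [-0.5, -0.2, -0.0]
opening: 0.0855
```

```bash
python3 - <<'E'
from h import *
im=shot("wrist","w12",(160,0,480,240),2.5)
E
python3 p.py 0.388 0.22 0.12 -5.7
```

```text
t12.68 pos [0.6315 0.1669 0.1217] psi-6.07 tilt [0.0069 0.001 ] open0.0855 F [0.1 0.1 1.1]
TURN rz -0.06  then x 1.15 y -9.90 z 0.07
```

View pics/w12.png

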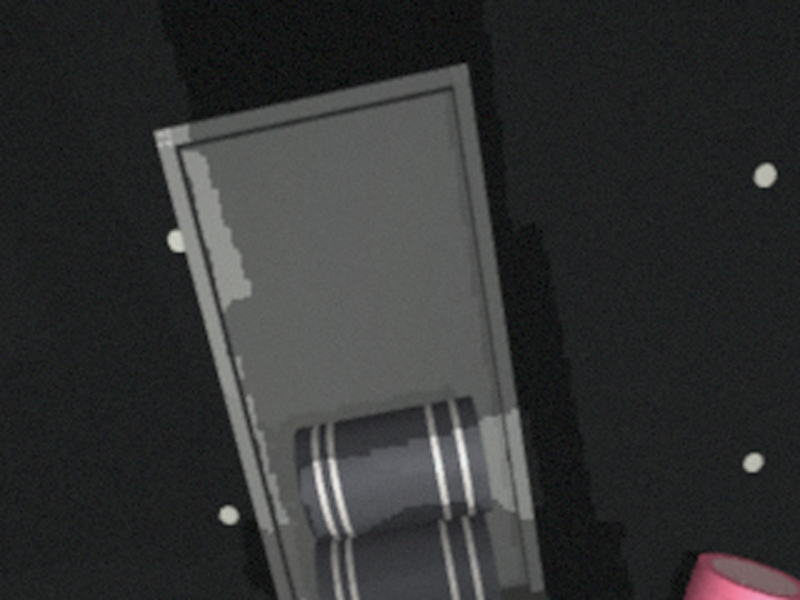

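Call:
step_arm(
  increments="0.11 -0.99 0 0 0 0;0.11 -0.99 0 0 0 0;0.11 -0.99 0 0 0 0;0.11 -0.99 0 0 0 0;0.11 -0.99 0 0 0 0;0.11 -0.99 0 0 0 0;0.11 -0.99 0 0 0 0;0.11 -0.99 0 0 0 0;0.11 -0.99 0 0 0 0;0.11 -0.99 0 0 0 0;0 0 0 0 0 0;0 0 0 0 0 0",
)

```text
t: 13.68
tool_pos: [0.385, 0.219, 0.1173]
tool_rot: [2.328, 2.109, 0.001]
contact_force: [-0.1, -0.6, 0.5]
opening: 0.0857
```

```bash
python3 - <<'E'
from h import *
im=shot("wrist","w13",(160,100,480,320),2.5)
np.savez("pics/w13.npz",K=im["intrinsics"],eye=im["eye"],o=im["orientation"])
E
python3 p.py 0.396 0.2196 0.005 -5.7
```

```text
t13.73 pos [0.3859 0.219  0.1176] psi-5.70 tilt [0.0015 0.0003] open0.0855 F [0.7 0.  0.3]
TURN rz 0.00  then x 0.07 y 0.40 z 4.50
```

View pics/w13.png

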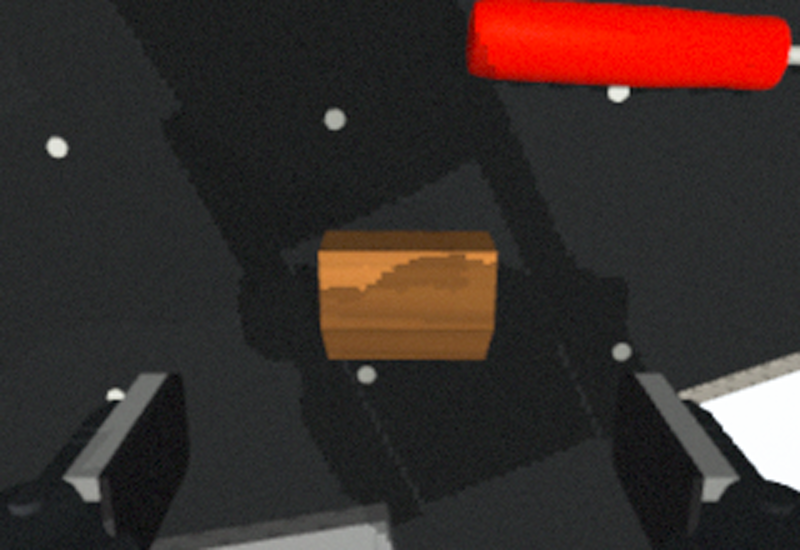

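Run:
```python
from h import *
d=np.load("pics/w13.npz"); im=dict(intrinsics=d["K"],eye=d["eye"],orientation=d["o"])
for u,v in ((408,290),(319,252),(497,252),(322,330),(494,330)): print(px2w(im,u/2.5+160,v/2.5+100,.026))
```

```text
[0.39840251 0.22134191 0.026     ]
[0.38188733 0.19281887 0.026     ]
[0.38782743 0.25247362 0.026     ]
[0.41017146 0.1901374  0.026     ]
[0.41610589 0.24971319 0.026     ]
```

Call:
step_arm(
  increments="0.05 0.42 0.9 0 0 0;0 0 1 0 0 0;0 0 1 0 0 0;0 0 1 0 0 0;0 0 0.5 0 0 0;0 0 0 0 0 0;0 0 0 0 0 0",
)

```text
t: 14.32
tool_pos: [0.3966, 0.2186, 0.0067]
tool_rot: [-2.331, -2.106, 0.002]
contact_force: [0.1, 0.4, 1.1]
opening: 0.0856
```

Call:
step_arm(
  increments="0 0 0 0 0 0;0 0 0 0 0 0;0 0 0 0 0 0;0 0 0 0 0 0;0 0 0 0 0 0;0 0 0 0 0 0",
  fingers=-1,
  newtons=80,
)

```text
t: 14.82
tool_pos: [0.3983, 0.2197, 0.0094]
tool_rot: [2.329, 2.105, 0.007]
contact_force: [-0.6, -0.1, 5.2]
opening: 0.0582
```

Call:
step_arm(
  increments="0 0 -0.5 0 0 0;0 0 -0.9 0 0 0;0 0 -1 0 0 -0.62;0 0 -0.6 0 0 -0.62;0 0 0 0 0 -0.62;0 0 0 0 0 0",
)

```text
t: 15.32
tool_pos: [0.3972, 0.2194, 0.0839]
tool_rot: [2.122, 2.314, 0.005]
contact_force: [0.3, 0.3, -2.6]
opening: 0.0575
```

```bash
python3 - <<'E'
from h import *
im=shot("wrist","w14")
a=np.radians(4.9);ux=np.array([np.cos(a),np.sin(a)]);O=np.array([.5934,.1575])
print(O-.0205*ux, O-.035*ux)
E
python3 p.py 0.558 0.1565 0.08 4.9
```

```text
[0.57297492 0.15574895] [0.55852791 0.15451041]
t15.37 pos [0.3963 0.2191 0.0826] psi4.82 tilt [0.0011 0.0004] open0.0578 F [ 1.  -0.5 -2.3]
TURN rz -0.01  then x -3.05 y 6.23 z 0.10
```

View pics/w14.png

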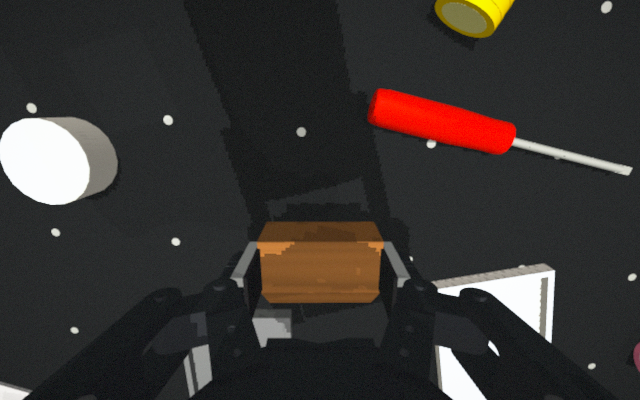

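Call:
step_arm(
  increments="-0.42 0.89 0 0 0 0;-0.42 0.89 0 0 0 0;-0.42 0.89 0 0 0 0;-0.42 0.89 0 0 0 0;-0.42 0.89 0 0 0 0;-0.42 0.89 0 0 0 0;-0.42 0.89 0 0 0 0;0 0 0 0 0 0;0 0 0 0 0 0",
)

```text
t: 16.12
tool_pos: [0.5575, 0.1584, 0.0808]
tool_rot: [-2.127, -2.31, 0.003]
contact_force: [-0.3, -0.1, -2.0]
opening: 0.0576
```

```bash
python3 p.py 0.558 0.158 0.015 4.9
```

```text
t16.12 pos [0.5575 0.1584 0.0808] psi4.73 tilt [-0.0025 -0.0002] open0.0576 F [-0.3 -0.1 -2. ]
TURN rz -0.03  then x -0.02 y 0.02 z 2.63
```

Call:
step_arm(
  increments="0 0 0.8 0 0 0;0 0 0.9 0 0 0;0 0 0.6 0 0 0;0 0 0.28 0 0 0;0 0 0 0 0 0;0 0.2 0.05 0 0 0;0 0.2 0 0 0 0;0 0.1 0 0 0 0;0 0 0 0 0 0;0 0 0 0 0 0",
)

```text
t: 16.95
tool_pos: [0.5708, 0.1602, 0.017]
tool_rot: [2.124, 2.313, 0.002]
contact_force: [0.8, 0.5, -2.5]
opening: 0.0578
```

```bash
python3 - <<'E'
from h import *
im=shot("wrist","w15")
E
python3 p.py 0.575 0.158 0.015 4.9
```

```text
t17.00 pos [0.5706 0.1602 0.0168] psi4.88 tilt [0.0009 0.0001] open0.0577 F [-0.1  0.2 -2.6]
TURN rz -0.00  then x -0.10 y 0.17 z 0.07
```

View pics/w15.png

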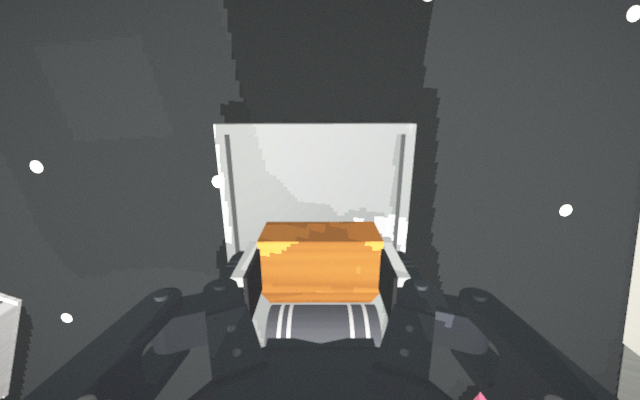

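Lower to the floor, then push forward to contact.

Call:
step_arm(
  increments="0 0 0.14 0 0 0;0 0 0 0 0 0;0 0.1 0 0 0 0;0 0.1 0 0 0 0;0 0.1 0 0 0 0;0 0 0 0 0 0",
)

```text
t: 17.5
tool_pos: [0.5762, 0.1607, 0.0135]
tool_rot: [-2.122, -2.312, 0.006]
contact_force: [-9.1, -2.4, 9.8]
opening: 0.0579
```

Call:
step_arm(
  increments="0 0.1 0 0 0 0;0 0 0 0 0 0",
)

```text
t: 17.67
tool_pos: [0.5784, 0.1609, 0.0135]
tool_rot: [-2.122, -2.312, 0.006]
contact_force: [-9.9, -1.8, 10.1]
opening: 0.0577
```

Call:
step_arm(
  increments="0 0.1 0 0 0 0;0 0 0 0 0 0",
)

```text
t: 17.83
tool_pos: [0.5809, 0.1611, 0.0135]
tool_rot: [-2.122, -2.312, 0.006]
contact_force: [-10.2, -1.8, 10.4]
opening: 0.0577
```

Call:
step_arm(
  increments="0 0.1 0 0 0 0;0 0 0 0 0 0",
)

```text
t: 18.0
tool_pos: [0.5834, 0.1613, 0.0135]
tool_rot: [-2.122, -2.312, 0.006]
contact_force: [-9.8, -2.2, 11.0]
opening: 0.0579
```

Run:
```python
from h import *
im=shot("wrist","w16",(220,190,420,350),4)
```

```text
(no output)
```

View pics/w16.png

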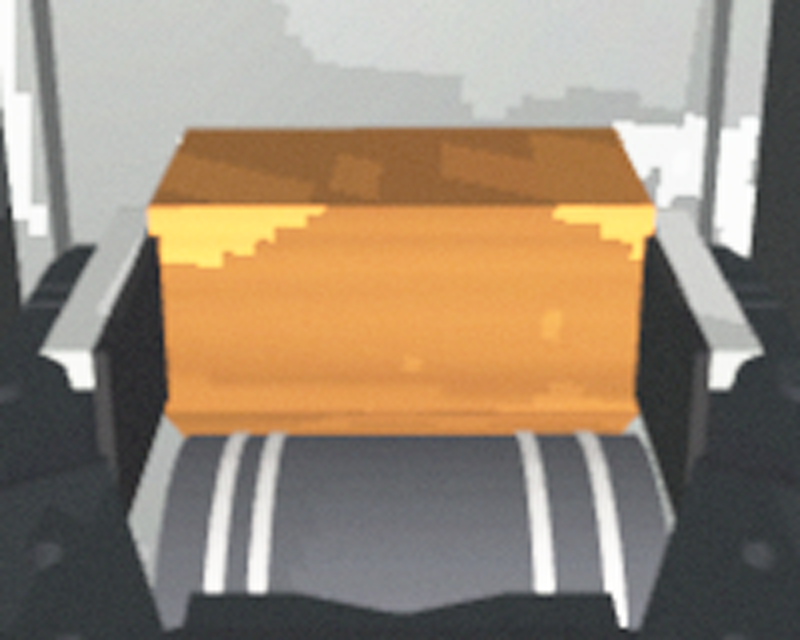

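Call:
step_arm(
  increments="0 0.08 0 0 0 0;0 0 0 0 0 0",
)

```text
t: 18.22
tool_pos: [0.5853, 0.1615, 0.0135]
tool_rot: [-2.122, -2.312, 0.006]
contact_force: [-9.7, -1.7, 9.6]
opening: 0.0576
```

Run:
```python
from h import *
im=shot("wrist","w17"); im2=shot("side","s17",(200,170,400,290),4)
f=lambda v:190+v/4
o=ctrl.get_obs();p=np.array(o["tool_pos"]);print(p)
yt=np.array([np.cos(np.radians(4.9)),np.sin(np.radians(4.9))])
for n,v,z in (("rear top",205,.030),("rear bot",128,.004),("top front",410,.030)):
    w=px2w(im,320,f(v),z); print(n,w,(w-p)[:2]@yt)
# ray at border
a=px2w(im,320,f(435),.004);b=px2w(im,320,f(435),.03);print((a-p)[:2]@yt,(b-p)[:2]@yt)
```

```text
[0.5853445  0.16149934 0.01347869]
rear top [0.5719322  0.16101094 0.03      ] -0.0134050045118225
rear bot [0.57212909 0.1610322  0.004     ] -0.013207010510407765
top front [0.59984925 0.16338493 0.03      ] 0.014612804531369962
0.03669143876428594 0.018251262536305976
```

View pics/s17.png

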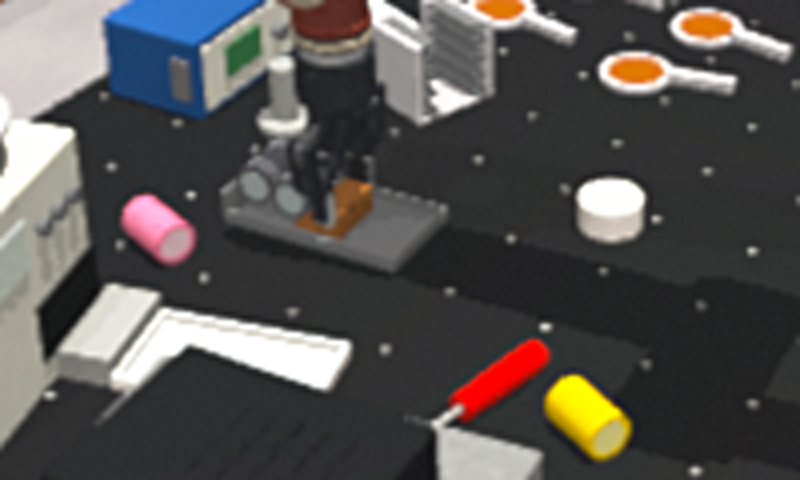

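Call:
step_arm(
  increments="0 0.08 0 0 0 0;0 0 0 0 0 0",
)

```text
t: 18.48
tool_pos: [0.5875, 0.1617, 0.0135]
tool_rot: [-2.122, -2.312, 0.006]
contact_force: [-9.6, -1.4, 9.7]
opening: 0.0578
```

Call:
step_arm(
  increments="0 0.08 0 0 0 0;0 0 0 0 0 0",
)

```text
t: 18.65
tool_pos: [0.5897, 0.1619, 0.0135]
tool_rot: [-2.123, -2.312, 0.005]
contact_force: [-8.5, -1.9, 8.2]
opening: 0.058
```

Run:
```python
from h import *
im=shot("wrist","w18",(220,190,420,350),4)
```

```text
(no output)
```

View pics/w18.png

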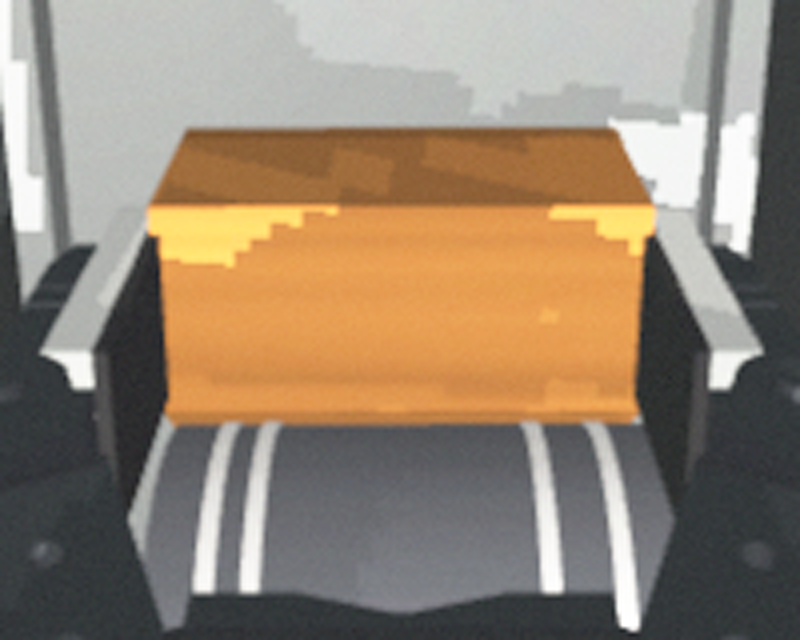

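```bash
cat > tb.py <<'E'
from h import *
import sys
im=ctrl.get_image("wrist"); p=np.array(ctrl.get_obs()["tool_pos"]); v=float(sys.argv[1])
yt=np.array([np.cos(np.radians(4.9)),np.sin(np.radians(4.9))])
a=px2w(im,320,v,.004);b=px2w(im,320,v,.03)
A=(a-p)[:2]@yt;B=(b-p)[:2]@yt
d=np.array([A-B,-.026]);d/=np.linalg.norm(d);n=np.array([-d[1],d[0]])
c=A+(.02-.02*n[1])/n[0]; print("tube centre fwd of TCP",c,"toe gap",c-.012-.0365)
E
python3 tb.py 296
```

```text
tube centre fwd of TCP 0.045237577050461344 toe gap -0.00326242294953865
```

Call:
step_arm(
  increments="0 0.08 0 0 0 0;0 0 0 0 0 0",
)

```text
t: 18.92
tool_pos: [0.5918, 0.162, 0.0135]
tool_rot: [-2.123, -2.312, 0.005]
contact_force: [-8.0, -2.1, 8.3]
opening: 0.0578
```

Call:
step_arm(
  increments="0 0.08 0 0 0 0;0 0 0 0 0 0",
)

```text
t: 19.08
tool_pos: [0.5938, 0.1622, 0.0135]
tool_rot: [-2.123, -2.312, 0.005]
contact_force: [-7.8, -1.5, 7.5]
opening: 0.0577
```

Run:
```python
from h import *
im=shot("wrist","w19",(220,190,420,350),4)
```

```text
(no output)
```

View pics/w19.png

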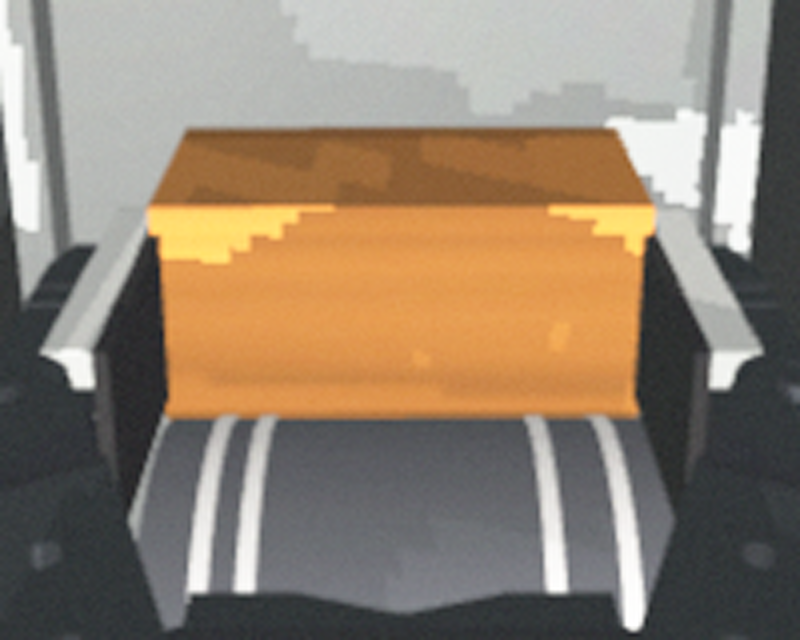

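Call:
step_arm(
  increments="0 -0.2 0 0 0 0;0 -0.2 0 0 0 0;0 -0.2 0 0 0 0;0 -0.2 0 0 0 0;0 0 0 0 0 0;0 0 0 0 0 0",
)

```text
t: 19.63
tool_pos: [0.5748, 0.1606, 0.0135]
tool_rot: [-2.124, -2.314, 0.0]
contact_force: [-2.3, -1.0, 6.2]
opening: 0.0574
```

```bash
python3 - <<'E'
from h import *
im=shot("wrist","w20",(220,190,420,350),4)
im2=shot("side","s20",(230,190,330,240),8)
E
python3 p.py .575 .16 .0135 4.9
```

```text
t19.73 pos [0.5748 0.1606 0.0135] psi4.89 tilt [-0.0008  0.    ] open0.0578 F [-2.9 -1.1  7.2]
TURN rz -0.00  then x -0.02 y 0.01 z -0.00
```

View pics/w20.png

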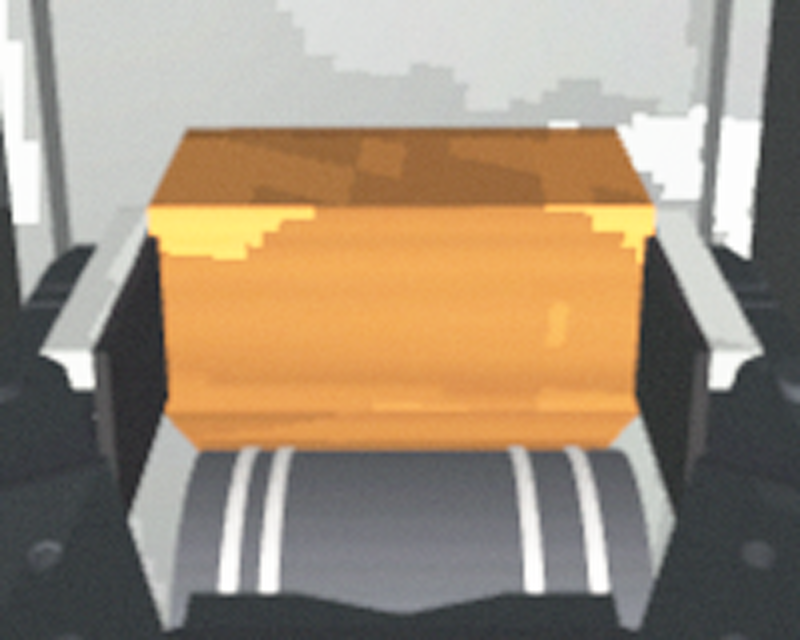

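View pics/s20.png

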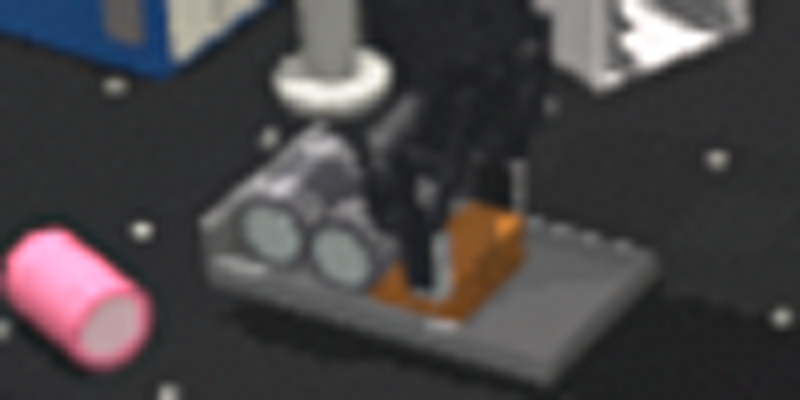

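```bash
python3 tb.py 302.5
```

```text
tube centre fwd of TCP 0.04962376211482293 toe gap 0.0011237621148229363
```

Call:
step_arm(
  increments="0 0.05 0 0 0 0;0 0 0 0 0 0",
)

```text
t: 19.95
tool_pos: [0.5753, 0.1606, 0.0135]
tool_rot: [-2.123, -2.313, 0.004]
contact_force: [-6.0, -0.6, 9.5]
opening: 0.0579
```

Call:
step_arm(
  increments="0 0 0 0 0 0;0 0 0 0 0 0;0 0 0 0 0 0;0 0 0 0 0 0;0 0 -0.4 0 0 0;0 0 -1 0 0 0;0 0 -1 0 0 0;0 -0.3 -1 0 0 0;0 -0.5 -1 0 0 0;0 0 0 0 0 0",
  fingers=1,
)

```text
t: 20.78
tool_pos: [0.5588, 0.1595, 0.1297]
tool_rot: [2.12, 2.31, 0.012]
contact_force: [0.7, -0.4, 1.2]
opening: 0.0856
```

```bash
python3 - <<'E'
from h import *
im=shot("wrist","w21",(200,90,440,270),3)
im2=shot("side","s21",(230,190,330,240),8)
np.savez("pics/w21.npz",K=im["intrinsics"],eye=im["eye"],o=im["orientation"])
E
python3 p.py .575 .16 .0135 4.9
```

```text
t20.88 pos [0.5572 0.1591 0.1248] psi4.89 tilt [0.0036 0.0005] open0.0856 F [-0.  -0.8 -0.7]
TURN rz -0.00  then x -0.02 y 0.71 z 4.45
```

View pics/w21.png

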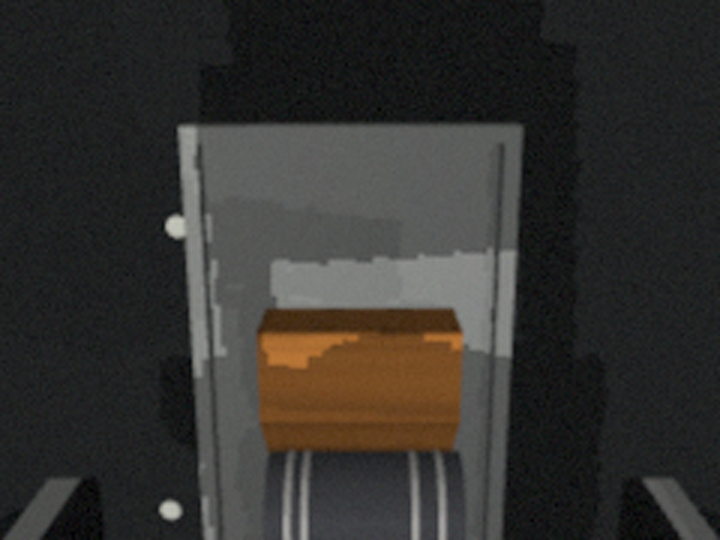

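View pics/s21.png

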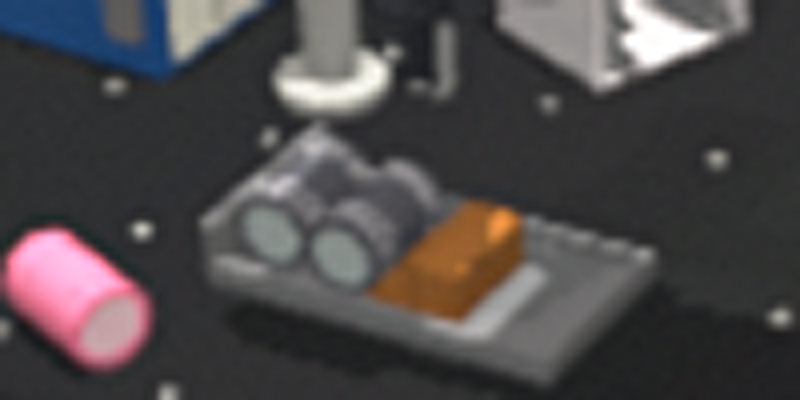

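```bash
python3 p.py .575 -.06 .23 -18
```

```text
t20.88 pos [0.5572 0.1591 0.1248] psi4.89 tilt [0.0036 0.0005] open0.0856 F [-0.  -0.8 -0.7]
TURN rz 4.00  then x -8.12 y 3.38 z -4.21
```

Call:
step_arm(
  increments="0 0 -1 0 0 1;0 0 -1 0 0 1;0 0 -1 0 0 1;0 0 -1 0 0 1;-1 0.42 -0.2 0 0 0;-1 0.42 0 0 0 0;-1 0.42 0 0 0 0;-1 0.42 0 0 0 0;-1 0.42 0 0 0 0;-1 0.42 0 0 0 0;-1 0.42 0 0 0 0;-1 0.42 0 0 0 0",
)

```text
t: 21.88
tool_pos: [0.5737, -0.0585, 0.2257]
tool_rot: [-2.54, -1.844, 0.003]
contact_force: [1.8, 0.3, -0.7]
opening: 0.0851
```

Call:
step_arm(
  increments="0 0 0 0 0 0;0 0 0 0 0 0",
)

```text
t: 22.05
tool_pos: [0.5738, -0.0582, 0.2259]
tool_rot: [-2.542, -1.841, 0.003]
contact_force: [-0.4, 0.9, -0.5]
opening: 0.0853
```

```bash
python3 - <<'E'
from h import *
im=shot("wrist","w22")
p=im["pixels"][:,:,::-1]
cv2.imwrite("pics/w22c.png",cv2.resize(p[100:260,220:420],None,fx=4,fy=4,interpolation=cv2.INTER_CUBIC)) 
np.savez("pics/w22.npz",K=im["intrinsics"],eye=im["eye"],o=im["orientation"])
E
python3 p.py .575 -.06 .2 -18
```

```text
t22.10 pos [ 0.5738 -0.0573  0.2262] psi-18.10 tilt [-0.0026  0.0011] open0.0854 F [ 0.4 -0.1 -0.5]
TURN rz -0.02  then x -0.09 y 0.08 z 1.05
```

View pics/w22.png

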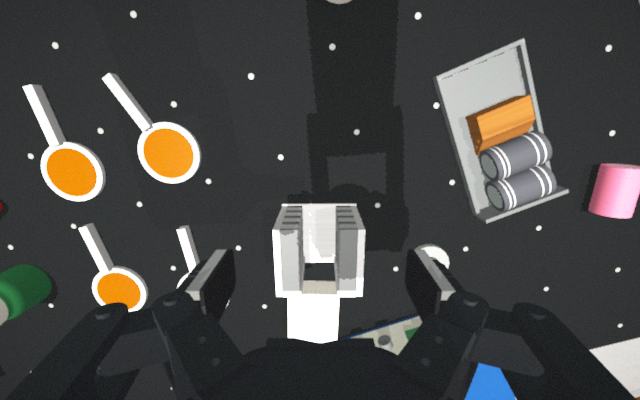

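View pics/w22c.png

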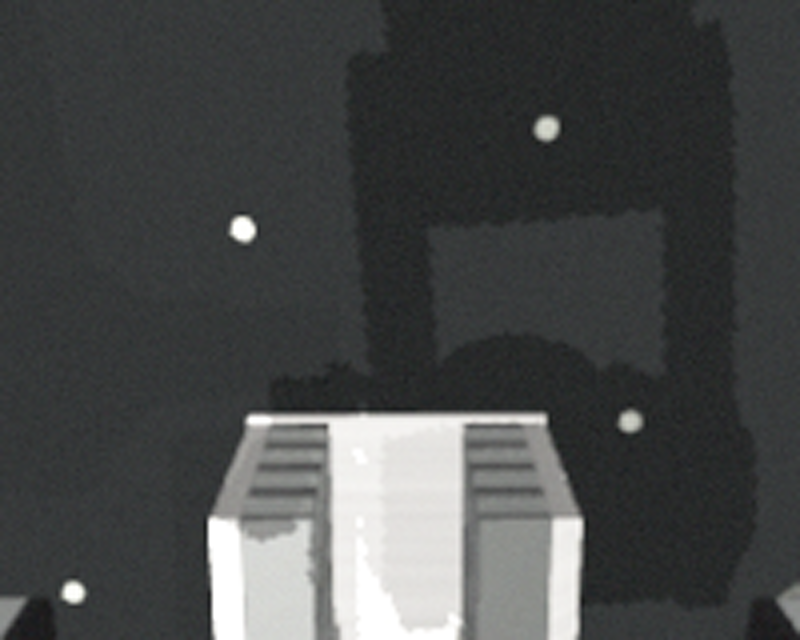

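Run:
```python
from h import *
d=np.load("pics/w22.npz"); im=dict(intrinsics=d["K"],eye=d["eye"],orientation=d["o"])
def pair(a,b,z):
    A=px2w(im,a[0]/4+220,a[1]/4+100,z);B=px2w(im,b[0]/4+220,b[1]/4+100,z);e=B-A
    yaw=np.arctan2(-e[0],e[1]);m=(A+B)/2; o=m[:2]+.041*np.array([np.cos(yaw),np.sin(yaw)])
    print(z,m,"w",np.hypot(*e[:2]),"yaw",np.degrees(yaw),"origin",o)
pair((247,415),(547,415),.0)
pair((208,518),(583,518),.086)
im=ctrl.get_image("top")
for q,z in (((463,378),0),((610,420),0),((463,345),.086),((610,388),.086)): print(px2w(im,q[0]/5+230,q[1]/5+80,z))
```

```text
0.0 [ 0.61551391 -0.07193997  0.        ] w 0.0997082874975274 yaw -18.220905261338658 origin [ 0.65445809 -0.08475991]
0.086 [ 0.61658322 -0.07250113  0.086     ] w 0.09819263012344587 yaw -18.22089811535913 origin [ 0.6555274  -0.08532107]
[ 0.62524083 -0.02871272  0.        ]
[ 0.59480863 -0.12262547  0.        ]
[ 0.62711077 -0.02762222  0.086     ]
[ 0.59782318 -0.11590231  0.086     ]
```

```bash
python3 p.py .402 -.251 .13 12.6
```

```text
t22.15 pos [ 0.5739 -0.0567  0.2265] psi-18.03 tilt [-0.0021  0.001 ] open0.0853 F [ 0.1  0.4 -0.3]
TURN rz -5.35  then x -6.08 y -8.41 z 3.86
```

Call:
step_arm(
  increments="0 0 0 0 0 -0.9;0 0 0 0 0 -0.9;0 0 0 0 0 -0.9;0 0 0 0 0 -0.9;0 0 0 0 0 -0.9;0 0 0 0 0 -0.85",
  fingers=0,
)

```text
t: 22.65
tool_pos: [0.5741, -0.0557, 0.2273]
tool_rot: [-1.955, -2.458, 0.0]
contact_force: [-0.3, 0.7, 0.8]
opening: 0.0425
```

Call:
step_arm(
  increments="-0.68 -0.94 0.4 0 0 0;-0.68 -0.94 0.4 0 0 0;-0.68 -0.94 0.4 0 0 0;-0.68 -0.94 0.4 0 0 0;-0.68 -0.94 0.4 0 0 0;-0.68 -0.94 0.4 0 0 0;-0.68 -0.94 0.4 0 0 0;-0.68 -0.94 0.4 0 0 0;-0.68 -0.94 0.6 0 0 0;0 0 0 0 0 0;0 0 0 0 0 0",
)

```text
t: 23.57
tool_pos: [0.4005, -0.252, 0.1315]
tool_rot: [-1.964, -2.449, -0.001]
contact_force: [0.7, -0.8, 0.8]
opening: 0.0425
```

```bash
python3 - <<'E'
from h import *
im=shot("wrist","w23")
np.savez("pics/w23.npz",K=im["intrinsics"],eye=im["eye"],o=im["orientation"])
im=shot("top","t23",(320,90,520,240),4)
E
python3 p.py .402 -.251 .004 12.6
```

```text
t23.67 pos [ 0.4022 -0.2519  0.1332] psi12.69 tilt [0.0007 0.0001] open0.0427 F [-0.3  0.7  0.2]
TURN rz 0.02  then x 0.04 y 0.00 z 5.17
```

View pics/w23.png

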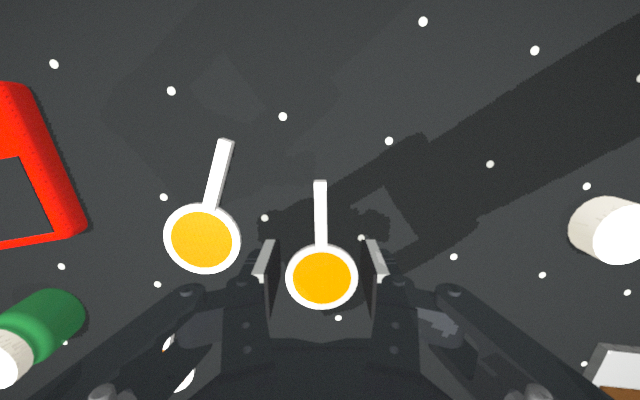

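View pics/t23.png

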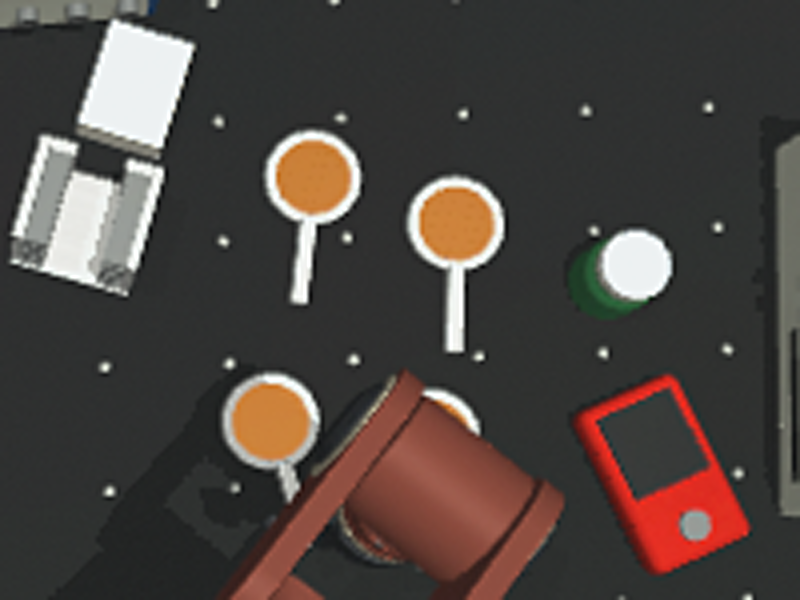

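Run:
```python
from h import *
d=np.load("pics/w23.npz"); im=dict(intrinsics=d["K"],eye=d["eye"],orientation=d["o"])
c=px2w(im,321,278,.006);e=px2w(im,320,180.5,.013);print(c,e,np.hypot(*(c-e)[:2]),np.degrees(np.arctan2((c-e)[1],(c-e)[0]))); print(c+(e-c)*88/105)
```

```text
[ 0.49254667 -0.22957871  0.006     ] [ 0.38895351 -0.25366318  0.013     ] 0.10635601895327695 13.088239960453365
[ 0.40572574 -0.24976379  0.01186667]
```

Call:
step_arm(
  increments="0.03 0.09 0.9 0 0 0;0 0 1 0 0 0;0 0 1 0 0 0;0 0 1 0 0 0;0 0 0.7 0 0 0;0 0 0.4 0 0 0;0 0 0.12 0 0 0;0 0 0 0 0 0",
)

```text
t: 24.33
tool_pos: [0.404, -0.2509, 0.0049]
tool_rot: [-1.962, -2.453, -0.0]
contact_force: [0.3, 0.6, 0.0]
opening: 0.043
```

Call:
step_arm(
  increments="0 0 0 0 0 0;0 0 0 0 0 0;0 0 0 0 0 0;0 0 0 0 0 0;0 0 0 0 0 0;0 0 0 0 0 0",
  fingers=-1,
  newtons=80,
)

```text
t: 24.83
tool_pos: [0.4046, -0.2525, 0.0067]
tool_rot: [1.962, 2.45, 0.0]
contact_force: [-0.1, 1.3, 6.4]
opening: 0.0089
```

Call:
step_arm(
  increments="0 0 -0.5 0 0 0;0 0 -1 0 0 0.9;0 0 -1 0 0 0.9;0 0 -1 0 0 0.9;0 0 -0.5 0 0 0.9;0 0 0 0 0 0.9;0 0 0 0 0 0.85;0 0 0 0 0 0",
)

```text
t: 25.5
tool_pos: [0.4035, -0.2518, 0.1055]
tool_rot: [2.543, 1.843, 0.0]
contact_force: [0.3, 0.5, -0.5]
opening: 0.0089
```

```bash
python3 - <<'E'
from h import *
im=shot("wrist","w24")
np.savez("pics/w24.npz",K=im["intrinsics"],eye=im["eye"],o=im["orientation"])
E
python3 p.py .53 -.045 .1 -18.2
```

```text
t25.55 pos [ 0.4033 -0.2516  0.1051] psi-17.95 tilt [ 0.0003 -0.0004] open0.0090 F [-0.2  1.2 -0.7]
TURN rz 0.04  then x 9.43 y 2.23 z 0.20
```

View pics/w24.png

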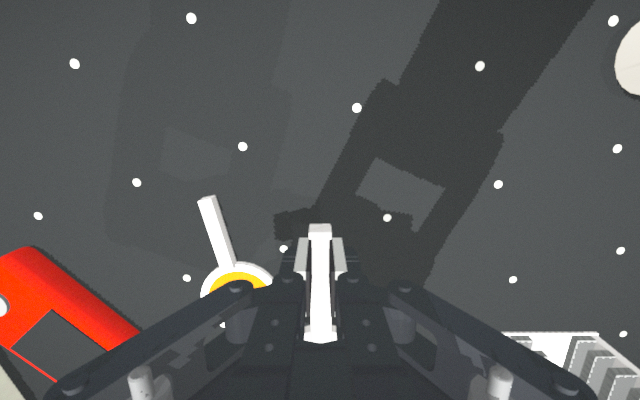

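Run:
```python
from h import *
im=shot("side","s24",(270,120,470,220),4)
```

```text
(no output)
```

View pics/s24.png

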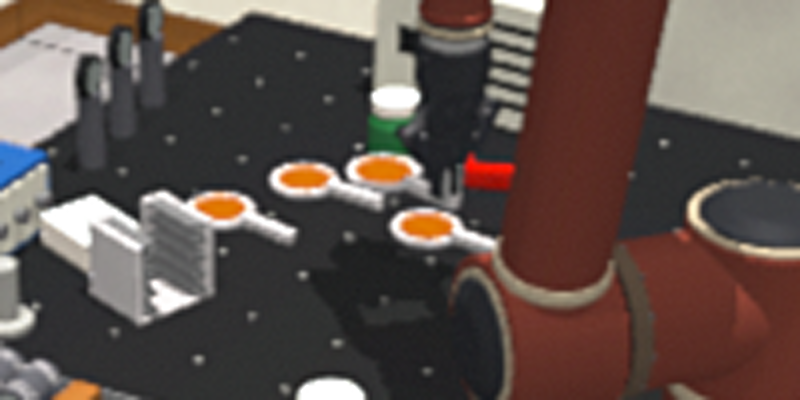

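```bash
python3 p.py .483 -.030 .06 -18.1
```

```text
t25.60 pos [ 0.4032 -0.2515  0.1048] psi-17.92 tilt [-0.0001 -0.    ] open0.0091 F [-0.3 -0.8 -0.4]
TURN rz 0.03  then x 9.41 y 0.28 z 1.79
```

Call:
step_arm(
  increments="0.94 0.03 0 0 0 0.03;0.94 0.03 0 0 0 0;0.94 0.03 0 0 0 0;0.94 0.03 0 0 0 0;0.94 0.03 0 0 0 0;0.94 0.03 0 0 0 0;0.94 0.03 0 0 0 0;0.94 0.03 0 0 0 0;0.94 0.03 0.5 0 0 0;0.94 0.03 0.5 0 0 0;0 0 0.8 0 0 0;0 0 0 0 0 0",
)

```text
t: 26.6
tool_pos: [0.4809, -0.0289, 0.0558]
tool_rot: [-2.537, -1.843, 0.008]
contact_force: [-1.1, -0.2, -1.4]
opening: 0.0094
```

Call:
step_arm(
  increments="0 0 0.7 0 0 0;0 0 0.7 0 0 0;0 0 0.2 0 0 0;0 0 0 0 0 0;0 0 0 0 0 0",
)

```text
t: 27.02
tool_pos: [0.4839, -0.031, 0.0203]
tool_rot: [2.545, 1.842, -0.0]
contact_force: [0.1, -0.1, -0.8]
opening: 0.0092
```

```bash
python3 - <<'E'
from h import *
im=shot("side","s25",(260,140,420,240),5)
im=shot("wrist","w25")
E
python3 p.py .483 -.030 .0195 -18.1
```

```text
t27.12 pos [ 0.4849 -0.0311  0.0212] psi-18.22 tilt [ 0.0021 -0.0005] open0.0091 F [-0.8  0.8 -0.1]
TURN rz -0.02  then x 0.02 y -0.08 z 0.07
```

View pics/s25.png

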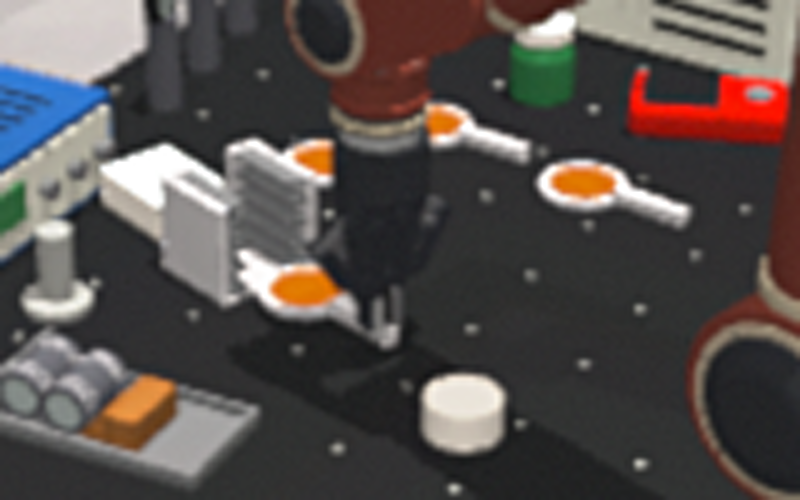

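View pics/w25.png

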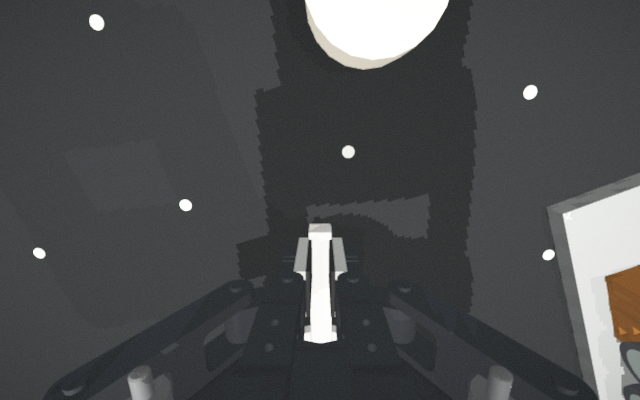

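Run:
```python
from h import *
im=ctrl.get_image("side")
g=lambda u,v,z: px2w(im,u/5+260,v/5+140,z)
ux=np.array([np.cos(np.radians(-18.1)),np.sin(np.radians(-18.1))]);uy=np.array([-ux[1],ux[0]])
p=np.array([.4849,-.0311]);print("disc",g(305,287,.0205), "pred",p+.089*ux)
for n,(u,v,z) in dict(LfB=(232,303,0),LfT=(235,215,.086),RfT=(318,192,.086)).items():
    w=g(u,v,z);print(n,w, "rel to TCP axis lateral",(w[:2]-p)@uy,"fwd",(w[:2]-p)@ux)
```

```text
disc [ 0.56464802 -0.05601906  0.0205    ] pred [ 0.5694959 -0.0587502]
LfB [ 0.62026611 -0.03257443  0.        ] rel to TCP axis lateral 0.04065358560417121 fwd 0.12912568572837055
LfT [ 0.61162313 -0.02800778  0.086     ] rel to TCP axis lateral 0.04230909798965957 fwd 0.11949164724061792
RfT [ 0.57639954 -0.09484106  0.086     ] rel to TCP axis lateral -0.03216012726214355 fwd 0.10677459792406824
```

Call:
step_arm(
  increments="0.02 0.3 0.06 0 0 0;0 0.4 0 0 0 0;0 0.4 0 0 0 0;0 0.4 0 0 0 0;0 0.2 0 0 0 0;0 0 0 0 0 0;0 0 0 0 0 0",
)

```text
t: 27.75
tool_pos: [0.5247, -0.0435, 0.0182]
tool_rot: [-2.545, -1.842, 0.001]
contact_force: [-0.4, -0.1, -1.5]
opening: 0.009
```

```bash
python3 - <<'E'
from h import *
im=shot("side","s26",(280,150,380,225),8)
E
python3 p.py .5684 -.0579 .0195 -18.1
```

```text
t27.80 pos [ 0.5242 -0.0434  0.018 ] psi-18.21 tilt [-0.0009  0.0002] open0.0092 F [-0.1 -0.4 -0.1]
TURN rz -0.02  then x -0.00 y 1.86 z -0.06
```

View pics/s26.png

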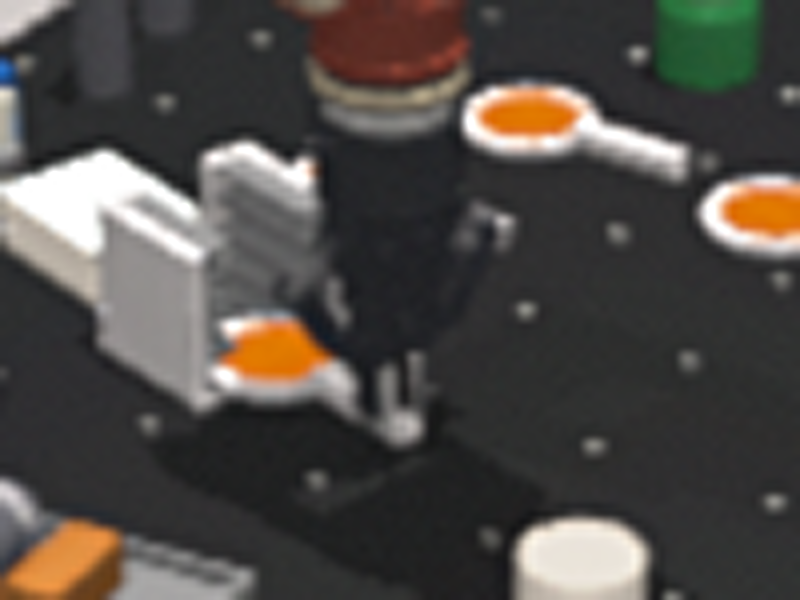

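Call:
step_arm(
  increments="0 0.3 -0.06 0 0 0;0 0.4 0 0 0 0;0 0.4 0 0 0 0;0 0.35 0 0 0 0;0 0.2 0 0 0 0;0 0 0 0 0 0;0 0 0 0 0 0",
)

```text
t: 28.38
tool_pos: [0.5638, -0.0564, 0.0197]
tool_rot: [-2.545, -1.842, 0.0]
contact_force: [0.5, 0.1, -1.3]
opening: 0.009
```

```bash
python3 - <<'E'
from h import *
im=shot("side","s27",(280,150,380,225),8)
E
python3 p.py .5684 -.0579 .0195 -18.1
```

```text
t28.43 pos [ 0.5634 -0.0563  0.0196] psi-18.21 tilt [-0.0008  0.0002] open0.0090 F [-0.1  0.2 -0.4]
TURN rz -0.02  then x -0.00 y 0.21 z 0.00
```

View pics/s27.png

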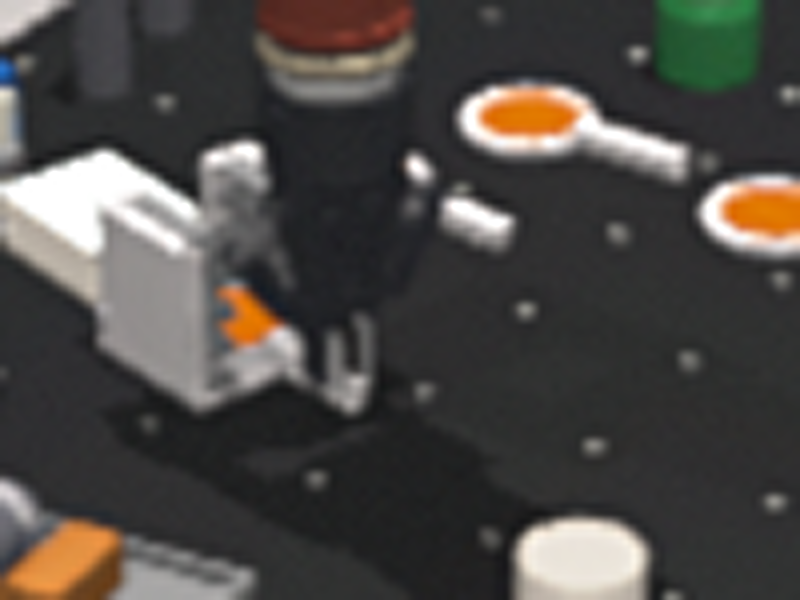

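Push on until the rear stop is felt.

Call:
step_arm(
  increments="0 0.12 0 0 0 0;0 0.12 0 0 0 0;0 0.08 0 0 0 0;0 0 0 0 0 0",
)

```text
t: 28.77
tool_pos: [0.5696, -0.0584, 0.0189]
tool_rot: [-2.542, -1.84, 0.005]
contact_force: [-4.6, 0.0, -0.5]
opening: 0.0088
```

Call:
step_arm(
  increments="0 0.08 0 0 0 0;0 0 0 0 0 0",
)

```text
t: 28.93
tool_pos: [0.5699, -0.0586, 0.0181]
tool_rot: [-2.54, -1.839, 0.009]
contact_force: [-7.9, 1.6, 0.8]
opening: 0.0089
```

Call:
step_arm(
  increments="0 -0.03 0.1 0 0 0;0 0 0 0 0 0",
)

```text
t: 29.1
tool_pos: [0.57, -0.0586, 0.0161]
tool_rot: [-2.541, -1.84, 0.006]
contact_force: [-6.9, 1.2, 1.0]
opening: 0.0087
```

Call:
step_arm(
  increments="0 0 0 0 0 0;0 0 0 0 0 0;0 0 0 0 0 0;0 -0.1 -0.3 0 0 0;0 -0.3 -0.8 0 0 0;0 -0.5 -1 0 0 0;0 -1 -1 0 0 0;0 -1 -1 0 0 0;0 -1 -1 0 0 0;0 0 0 0 0 0",
  fingers=0,
)

```text
t: 29.93
tool_pos: [0.4806, -0.0283, 0.1517]
tool_rot: [2.538, 1.838, 0.011]
contact_force: [1.4, -0.3, 1.4]
opening: 0.0427
```

```bash
python3 - <<'E'
from h import *
im=shot("side","s28",(280,150,380,225),8)
im=shot("wrist","w28",(220,150,420,300),4)
im=shot("top","t28",(320,90,520,240),4)
E
python3 p.py .60 -.261 .13 -10
```

```text
t30.08 pos [ 0.4802 -0.0288  0.1456] psi-18.20 tilt [ 0.0022 -0.0006] open0.0428 F [-0.1 -0.1 -1. ]
TURN rz -1.43  then x -8.31 y 6.33 z 0.62
```

View pics/s28.png

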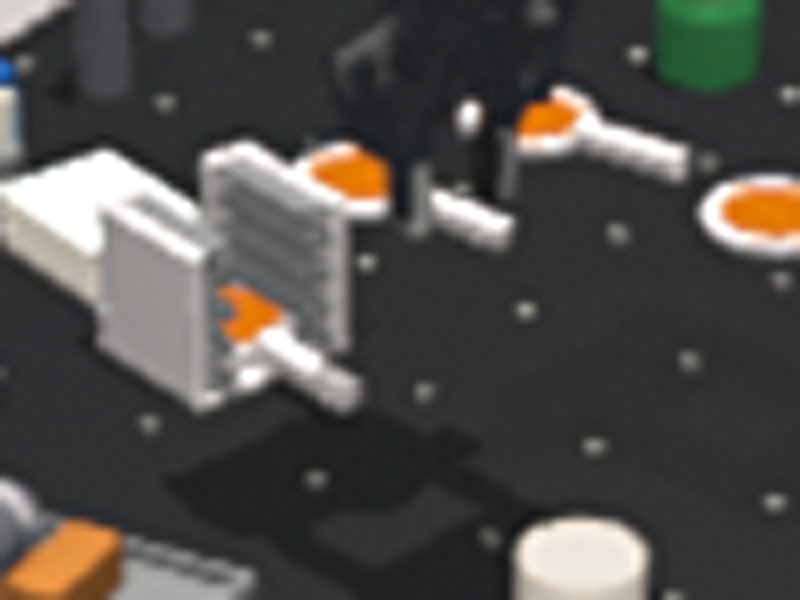

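View pics/w28.png

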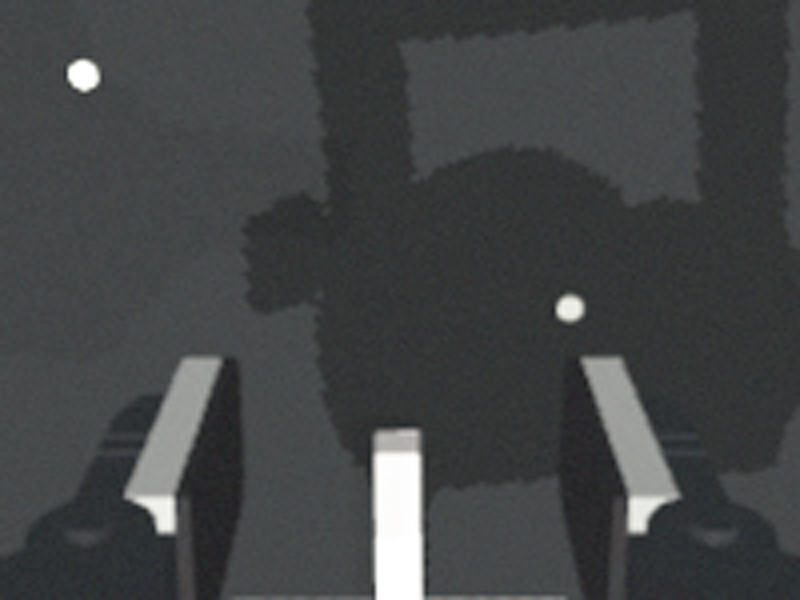

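View pics/t28.png

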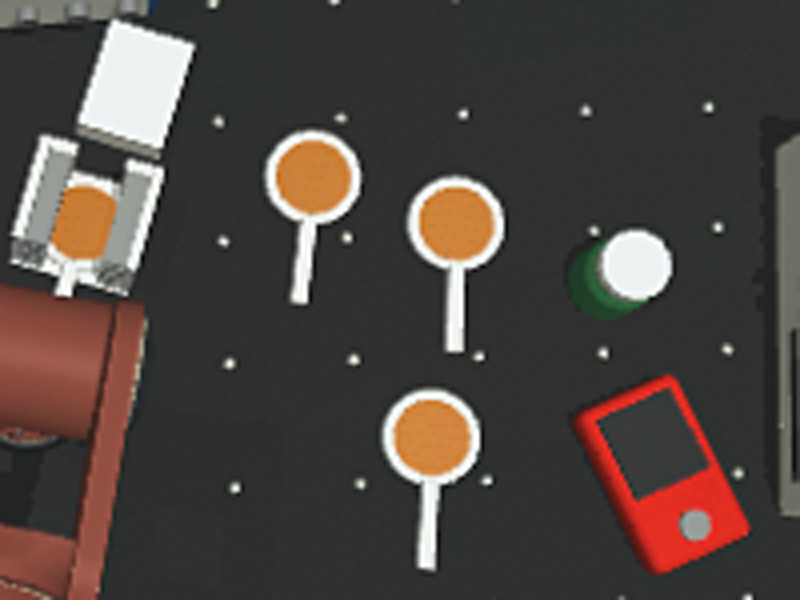

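Call:
step_arm(
  increments="0 0 0 0 0 -0.72;0 0 0 0 0 -0.71;-0.92 0.7 0 0 0 0;-0.92 0.7 0 0 0 0;-0.92 0.7 0 0 0 0;-0.92 0.7 0 0 0 0;-0.92 0.7 0 0 0 0;-0.92 0.7 0 0 0 0;-0.92 0.7 0 0 0 0;-0.92 0.7 0.6 0 0 0;-0.92 0.7 0.6 0 0 0;0 0 0.6 0 0 0",
)

```text
t: 31.08
tool_pos: [0.6002, -0.2646, 0.0971]
tool_rot: [2.41, 2.014, -0.002]
contact_force: [-0.4, -0.9, -0.8]
opening: 0.0424
```

Call:
step_arm(
  increments="0 0 0 0 0 0;0 0 0 0 0 0",
)

```text
t: 31.25
tool_pos: [0.5973, -0.2589, 0.0962]
tool_rot: [-2.402, -2.015, 0.003]
contact_force: [0.0, -0.1, 0.2]
opening: 0.0428
```

```bash
python3 - <<'E'
from h import *
im=shot("wrist","w29")
np.savez("pics/w29.npz",K=im["intrinsics"],eye=im["eye"],o=im["orientation"])
E
python3 p.py .6015 -.2597 .0045 -10
```

```text
t31.30 pos [ 0.5981 -0.259   0.0981] psi-9.99 tilt [-0.0028  0.0019] open0.0424 F [ 0.2 -0.   0.9]
TURN rz 0.00  then x -0.00 y 0.14 z 3.74
```

View pics/w29.png

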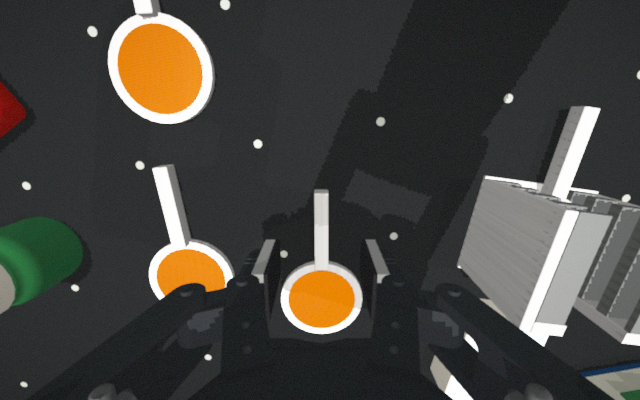

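Call:
step_arm(
  increments="0.03 0.12 0.9 0 0 0;0 0 1 0 0 0;0 0 0.9 0 0 0;0 0 0.55 0 0 0;0 0 0.3 0 0 0;0 0 0.08 0 0 0;0 0 0 0 0 0",
)

```text
t: 31.88
tool_pos: [0.6023, -0.2595, 0.0071]
tool_rot: [2.406, 2.019, 0.0]
contact_force: [-0.0, 0.9, 1.4]
opening: 0.0428
```

Call:
step_arm(
  increments="0 0 0 0 0 0;0 0 0 0 0 0;0 0 0 0 0 0;0 0 0 0 0 0;0 0 0 0 0 0;0 0 0 0 0 0",
  fingers=-1,
  newtons=80,
)

```text
t: 32.38
tool_pos: [0.6032, -0.2604, 0.0086]
tool_rot: [2.405, 2.017, 0.002]
contact_force: [-1.0, 0.8, 6.4]
opening: 0.0084
```

```bash
python3 - <<'E'
from h import *
im=shot("wrist","w30",(240,170,400,290),5)
E
python3 p.py .483 -.030 .0395 -18.1
```

```text
t32.43 pos [ 0.6032 -0.2604  0.0086] psi-10.01 tilt [ 0.0027 -0.0013] open0.0086 F [-0.9  0.7  6.5]
TURN rz 1.41  then x 7.27 y -7.43 z -1.23
```

View pics/w30.png

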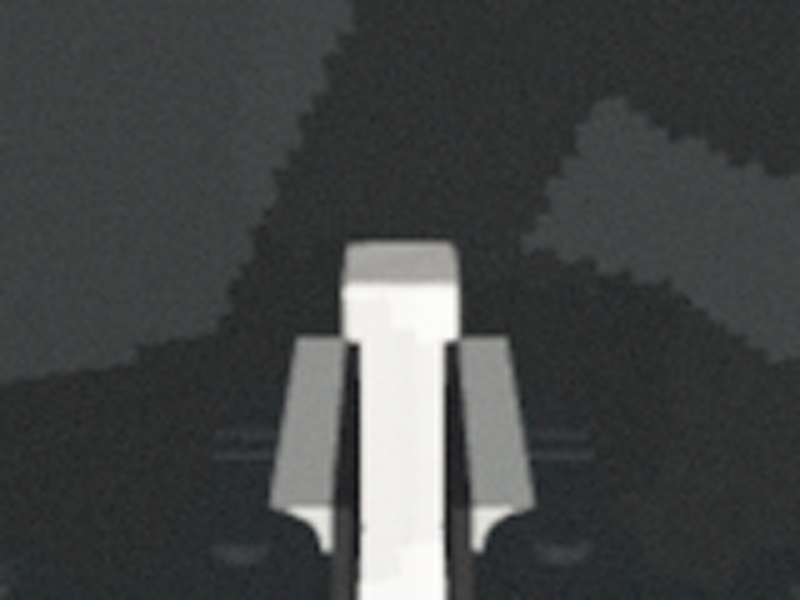

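Call:
step_arm(
  increments="0 0 -0.5 0 0 0;0 0 -1 0 0 0;0 -0.5 -1 0 0 0;0 -0.5 -1 0 0 0;0 -0.43 -1 0 0 0.71;0 0 0 0 0 0.7;0.9 -0.75 0 0 0 0;0.9 -0.75 0 0 0 0;0.9 -0.75 0 0 0 0;0.9 -0.75 0 0 0 0;0.9 -0.75 0 0 0 0;0.9 -0.75 0 0 0 0",
)

```text
t: 33.43
tool_pos: [0.5008, -0.0891, 0.1194]
tool_rot: [-2.544, -1.844, 0.0]
contact_force: [-0.1, -0.3, -0.8]
opening: 0.0085
```

```bash
python3 p.py .483 -.030 .0416 -18.1
```

```text
t33.43 pos [ 0.5008 -0.0891  0.1194] psi-18.12 tilt [-0. -0.] open0.0085 F [-0.1 -0.3 -0.8]
TURN rz -0.00  then x 2.03 y -1.41 z 3.11
```

Call:
step_arm(
  increments="0.9 -0.75 0 0 0 0;0.9 -0.5 0.6 0 0 0;0 0 1 0 0 0;0 0 0.9 0 0 0;0 0 0.3 0 0 0;0 0 0 0 0 0;0 0 0 0 0 0",
)

```text
t: 34.02
tool_pos: [0.4861, -0.038, 0.0495]
tool_rot: [-2.543, -1.844, 0.0]
contact_force: [0.8, -0.1, 0.5]
opening: 0.0089
```

```bash
python3 p.py .483 -.030 .0416 -18.1;python3 - <<'E'
from h import *
im=shot("side","s31",(280,150,380,225),8)
E
```

```text
t34.02 pos [ 0.4861 -0.038   0.0495] psi-18.12 tilt [-0.0002  0.    ] open0.0089 F [ 0.8 -0.1  0.5]
TURN rz -0.00  then x 0.27 y -0.22 z 0.32
```

View pics/s31.png

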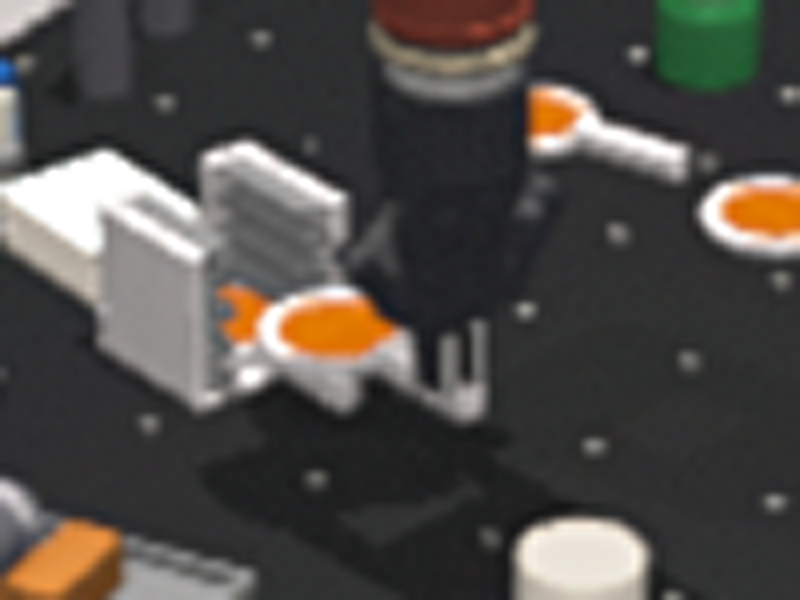

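```bash
python3 p.py .4872 -.0316 .0416 -18.1
```

```text
t34.07 pos [ 0.4869 -0.0383  0.0504] psi-18.12 tilt [ 0.0017 -0.0004] open0.0083 F [ 0.6 -0.6 -0.8]
TURN rz -0.00  then x 0.26 y -0.07 z 0.35
```

Call:
step_arm(
  increments="0.26 0 0.35 0 0 0;0 0 0 0 0 0;0 0 0 0 0 0",
)

```text
t: 34.32
tool_pos: [0.4882, -0.0315, 0.0405]
tool_rot: [2.543, 1.845, 0.0]
contact_force: [-0.5, -0.2, -0.0]
opening: 0.0082
```

```bash
python3 p.py .4872 -.0316 .0416 -18.1
```

```text
t34.32 pos [ 0.4882 -0.0315  0.0405] psi-18.08 tilt [ 0.     -0.0001] open0.0082 F [-0.5 -0.2 -0. ]
TURN rz 0.00  then x -0.02 y -0.04 z -0.04
```

Call:
step_arm(
  increments="-0.02 0.3 -0.04 0 0 0;0 0.4 0 0 0 0;0 0.4 0 0 0 0;0 0.4 0 0 0 0;0 0.2 0 0 0 0;0 0 0 0 0 0",
)

```text
t: 34.82
tool_pos: [0.5299, -0.0459, 0.0417]
tool_rot: [2.543, 1.844, 0.001]
contact_force: [0.0, 0.4, -1.2]
opening: 0.0087
```

```bash
python3 p.py .5728 -.0595 .0416 -18.1;python3 - <<'E'
from h import *
im=shot("side","s32",(280,150,380,225),8)
E
```

```text
t34.82 pos [ 0.5299 -0.0459  0.0417] psi-18.12 tilt [ 0.001  -0.0003] open0.0087 F [ 0.   0.4 -1.2]
TURN rz -0.00  then x 0.02 y 1.80 z 0.00
```

View pics/s32.png

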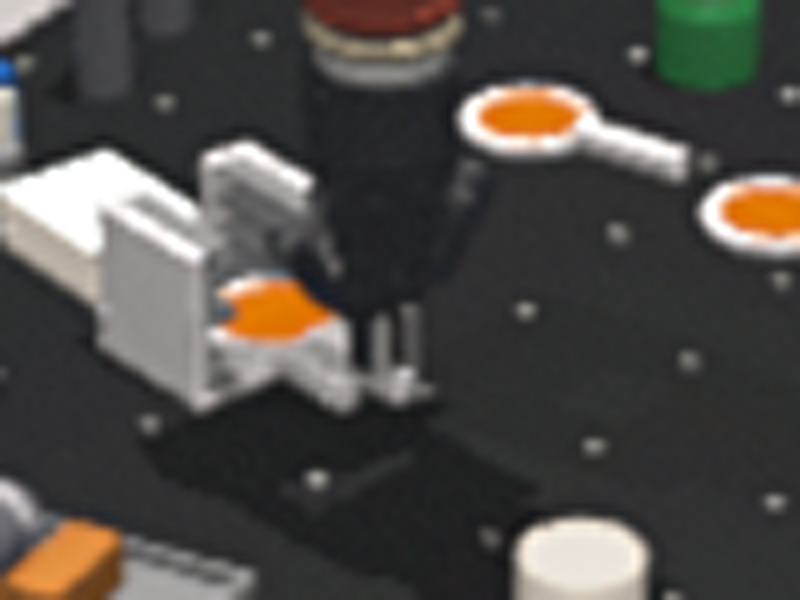

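Call:
step_arm(
  increments="0 0.3 0 0 0 0;0 0.4 0 0 0 0;0 0.4 0 0 0 0;0 0.3 0 0 0 0;0 0.2 0 0 0 0;0 0.1 0 0 0 0;0 0.1 0 0 0 0;0 0 0 0 0 0",
)

```text
t: 35.53
tool_pos: [0.5713, -0.0594, 0.0412]
tool_rot: [-2.543, -1.844, 0.0]
contact_force: [0.4, 0.4, -0.3]
opening: 0.0081
```

Call:
step_arm(
  increments="0 0.1 0 0 0 0;0 0.1 0 0 0 0;0 0 0 0 0 0",
)

```text
t: 35.78
tool_pos: [0.5722, -0.0598, 0.0394]
tool_rot: [-2.537, -1.841, 0.01]
contact_force: [-8.0, 1.9, 0.7]
opening: 0.0083
```

Call:
step_arm(
  increments="0 -0.03 0.04 0 0 0;0 0 0 0 0 0;0 0 0 0 0 0;0 0 0 0 0 0;0 -0.1 -0.3 0 0 0;0 -0.3 -0.8 0 0 0;0 -0.5 -1 0 0 0;0 -1 -1 0 0 0;0 -1 -1 0 0 0;0 -1 0 0 0 0;0 0 0 0 0 0",
  fingers=0,
)

```text
t: 36.7
tool_pos: [0.4808, -0.0294, 0.145]
tool_rot: [2.541, 1.844, 0.003]
contact_force: [-0.7, -0.8, -1.4]
opening: 0.0426
```

```bash
python3 p.py .5599 -.3797 .0996 -5.2;python3 - <<'E'
from h import *
im=shot("side","s33",(280,150,380,225),8)
im=shot("top","t33",(320,90,520,240),4)
E
```

```text
t36.70 pos [ 0.4808 -0.0294  0.145 ] psi-18.05 tilt [ 0.0029 -0.0004] open0.0426 F [-0.7 -0.8 -1.4]
TURN rz -2.24  then x -13.67 y 4.42 z 1.82
```

View pics/s33.png

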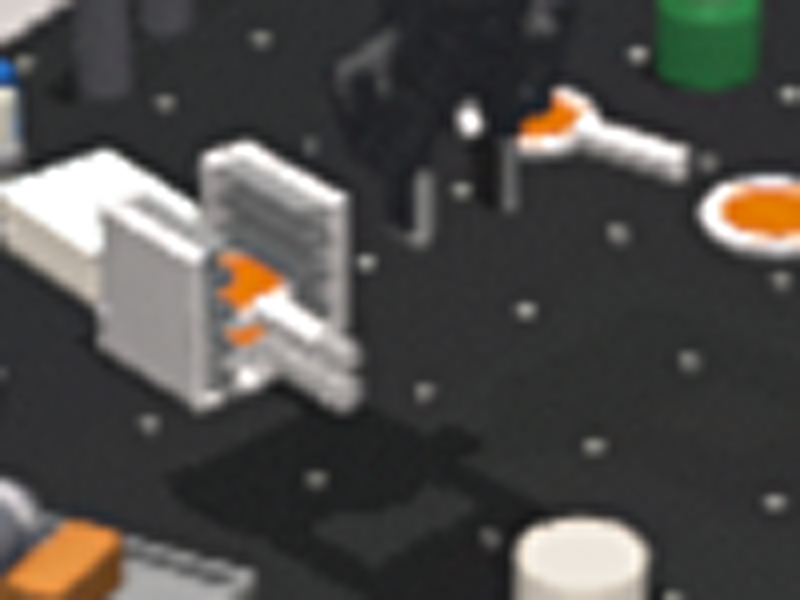

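View pics/t33.png

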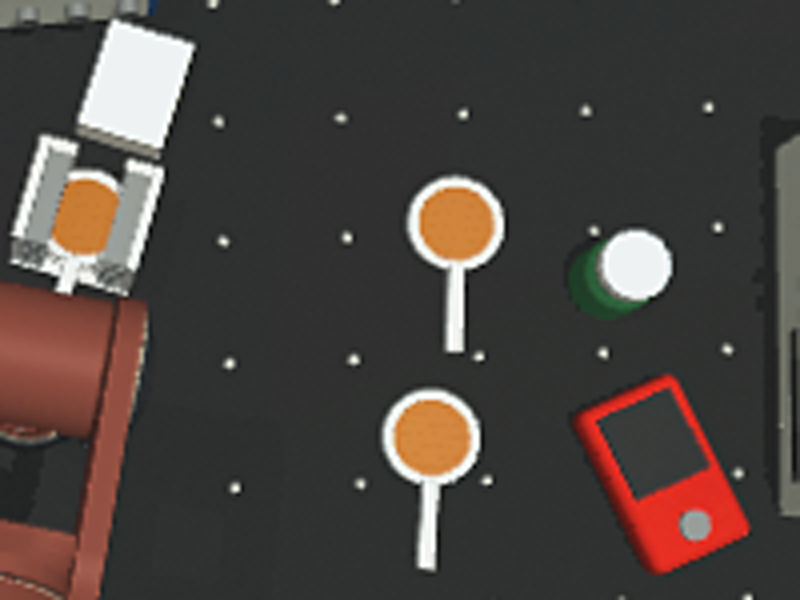

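Call:
step_arm(
  increments="0 0 0 0 0 -0.75;0 0 0 0 0 -0.75;0 0 0 0 0 -0.74;-0.98 0.32 0 0 0 0;-0.98 0.32 0 0 0 0;-0.98 0.32 0 0 0 0;-0.98 0.32 0 0 0 0;-0.98 0.32 0 0 0 0;-0.98 0.32 0 0 0 0;-0.98 0.32 0 0 0 0;-0.98 0.32 0 0 0 0;-0.98 0.32 0 0 0 0",
)

```text
t: 37.8
tool_pos: [0.5345, -0.2584, 0.1419]
tool_rot: [-2.321, -2.116, 0.0]
contact_force: [-0.1, 0.2, 0.4]
opening: 0.0426
```

Call:
step_arm(
  increments="-0.98 0.32 0 0 0 0;-0.98 0.32 0.5 0 0 0;-0.98 0.32 0.5 0 0 0;-0.98 0.32 0.5 0 0 0;-0.95 0.3 0.3 0 0 0;0 0 0 0 0 0;0 0 0 0 0 0",
)

```text
t: 38.38
tool_pos: [0.5618, -0.3825, 0.0957]
tool_rot: [-2.321, -2.113, 0.0]
contact_force: [-0.3, 0.7, 0.7]
opening: 0.0426
```

```bash
python3 - <<'E'
from h import *
im=shot("wrist","w34")
E
python3 p.py .5599 -.3797 .0045 -5.2
```

```text
t38.43 pos [ 0.562  -0.3817  0.0966] psi-5.31 tilt [-0.0012  0.0014] open0.0426 F [-0.2  0.2  0.4]
TURN rz -0.02  then x 0.07 y -0.09 z 3.68
```

View pics/w34.png

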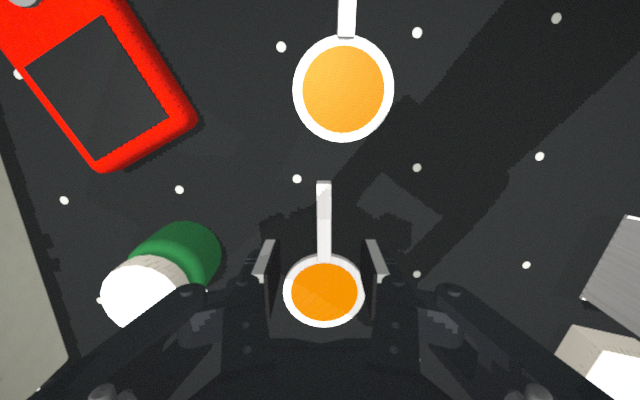

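Run:
```python
from h import *
im=ctrl.get_image("top")
print(px2w(im,636/4+320,265/4+90,.075),px2w(im,603/4+320,284/4+90,.0))
```

```text
[ 0.59269955 -0.5045933   0.075     ] [ 0.59319421 -0.50544129  0.        ]
```

Jar edge is at y ≈ −0.475, clear of the gripper. Descend and grip.

Call:
step_arm(
  increments="0.07 -0.12 0.9 0 0 0;0 0 1 0 0 0;0 0 0.9 0 0 0;0 0 0.55 0 0 0;0 0 0.25 0 0 0;0 0 0.06 0 0 0;0 0 0 0 0 0",
)

```text
t: 39.07
tool_pos: [0.5597, -0.3793, 0.007]
tool_rot: [2.32, 2.117, 0.0]
contact_force: [0.7, -1.0, 0.4]
opening: 0.0427
```

Call:
step_arm(
  increments="0 0 0 0 0 0;0 0 0 0 0 0;0 0 0 0 0 0;0 0 0 0 0 0;0 0 0 0 0 0;0 0 0 0 0 0",
  fingers=-1,
  newtons=80,
)

```text
t: 39.57
tool_pos: [0.5603, -0.3802, 0.0084]
tool_rot: [2.319, 2.115, 0.001]
contact_force: [-1.5, 0.8, 5.2]
opening: 0.0084
```

```bash
python3 - <<'E'
from h import *
im=shot("wrist","w35",(240,170,400,290),5)
E
python3 p.py .4872 -.0316 .1 -18.1
```

```text
t39.62 pos [ 0.5604 -0.3802  0.0084] psi-5.26 tilt [ 0.0024 -0.0019] open0.0086 F [-0.4  0.3  6.2]
TURN rz 2.24  then x 12.34 y -7.11 z -3.66
```

View pics/w35.png

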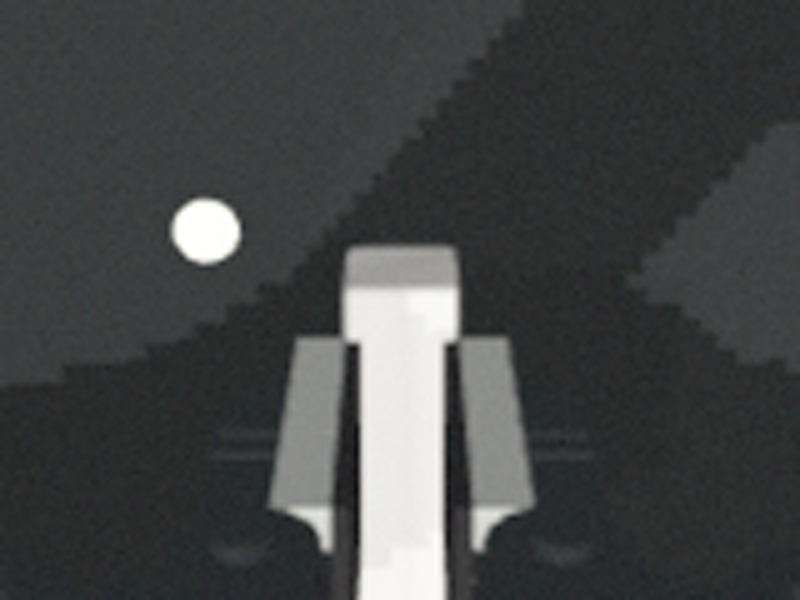

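Call:
step_arm(
  increments="0 0 -0.5 0 0 0;0 0 -1 0 0 0;0 0 -1 0 0 0;0 0 -1 0 0 0.75;0 0 -1 0 0 0.75;0 0 -0.4 0 0 0.74;0.95 -0.55 0 0 0 0;0.95 -0.55 0 0 0 0;0.95 -0.55 0 0 0 0;0.95 -0.55 0 0 0 0;0.95 -0.55 0 0 0 0;0.95 -0.55 0 0 0 0",
)

```text
t: 40.62
tool_pos: [0.5242, -0.2169, 0.129]
tool_rot: [-2.543, -1.844, 0.0]
contact_force: [0.6, 0.3, -0.4]
opening: 0.0085
```

Call:
step_arm(
  increments="0.95 -0.55 0 0 0 0;0.95 -0.55 0 0 0 0;0.95 -0.55 0 0 0 0;0.95 -0.55 0 0 0 0;0.95 -0.55 0 0 0 0;0.95 -0.55 0 0 0 0;0.95 -0.5 0.5 0 0 0;0 0 0.8 0 0 0;0 0 0.6 0 0 0;0 0 0 0 0 0;0 0 0 0 0 0",
)

```text
t: 41.53
tool_pos: [0.4855, -0.0305, 0.0808]
tool_rot: [-2.542, -1.844, 0.002]
contact_force: [0.4, 0.4, -0.6]
opening: 0.0086
```

```bash
python3 p.py .4872 -.0316 .0614 -18.1
```

```text
t41.53 pos [ 0.4855 -0.0305  0.0808] psi-18.09 tilt [-0.0021  0.0004] open0.0086 F [ 0.4  0.4 -0.6]
TURN rz 0.00  then x -0.02 y 0.08 z 0.78
```

Call:
step_arm(
  increments="-0.02 0 0.5 0 0 0;0 0 0.28 0 0 0;0 0 0 0 0 0;0 0 0 0 0 0",
)

```text
t: 41.87
tool_pos: [0.4863, -0.0314, 0.0622]
tool_rot: [-2.544, -1.844, 0.0]
contact_force: [0.0, 0.8, -1.0]
opening: 0.0082
```

```bash
python3 p.py .5718 -.0592 .0614 -18.1;python3 - <<'E'
from h import *
im=shot("side","s36",(280,150,380,225),8)
E
```

```text
t41.87 pos [ 0.4863 -0.0314  0.0622] psi-18.12 tilt [-0.0001  0.    ] open0.0082 F [ 0.   0.8 -1. ]
TURN rz -0.00  then x 0.01 y 3.60 z 0.03
```

View pics/s36.png

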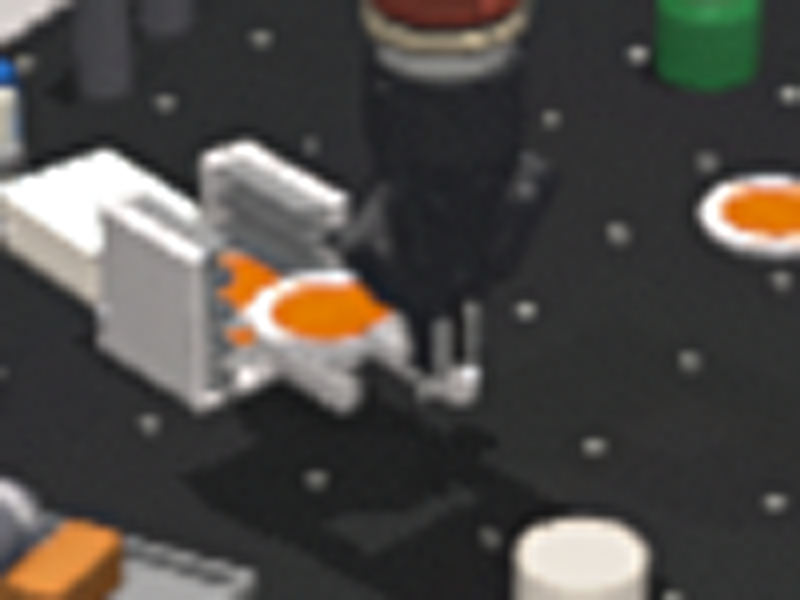

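Call:
step_arm(
  increments="0 0.3 0.03 0 0 0;0 0.4 0 0 0 0;0 0.4 0 0 0 0;0 0.4 0 0 0 0;0 0.2 0 0 0 0;0 0 0 0 0 0",
)

```text
t: 42.42
tool_pos: [0.5282, -0.045, 0.0614]
tool_rot: [2.543, 1.844, 0.001]
contact_force: [-0.2, 0.9, -1.5]
opening: 0.0086
```

```bash
python3 p.py .5718 -.0592 .0614 -18.1;python3 - <<'E'
from h import *
im=shot("side","s37",(280,150,380,225),8)
E
```

```text
t42.42 pos [ 0.5282 -0.045   0.0614] psi-18.11 tilt [ 0.0008 -0.0002] open0.0086 F [-0.2  0.9 -1.5]
TURN rz -0.00  then x 0.00 y 1.83 z -0.00
```

View pics/s37.png

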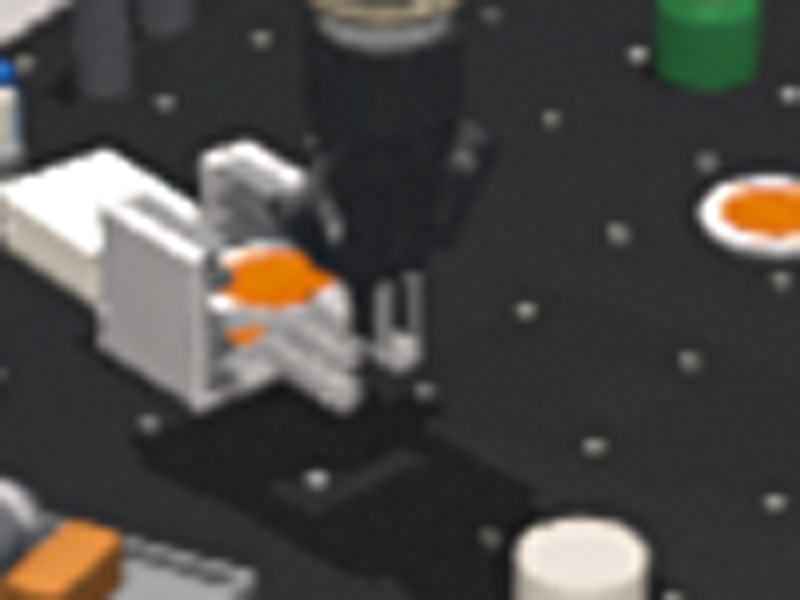

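Call:
step_arm(
  increments="0 0.3 0 0 0 0;0 0.4 0 0 0 0;0 0.4 0 0 0 0;0 0.3 0 0 0 0;0 0.2 0 0 0 0;0 0.1 0 0 0 0;0 0.1 0 0 0 0;0 0.1 0 0 0 0;0 0 0 0 0 0",
)

```text
t: 43.22
tool_pos: [0.5715, -0.0591, 0.0607]
tool_rot: [-2.542, -1.844, 0.002]
contact_force: [-0.6, -1.2, -1.0]
opening: 0.0085
```

Call:
step_arm(
  increments="0 0.1 0 0 0 0;0 0.1 0 0 0 0;0 0 0 0 0 0",
)

```text
t: 43.47
tool_pos: [0.5721, -0.0595, 0.0588]
tool_rot: [-2.535, -1.839, 0.012]
contact_force: [-10.5, 2.4, 2.1]
opening: 0.0085
```

Call:
step_arm(
  increments="0 -0.03 0.03 0 0 0;0 0 0 0 0 0;0 0 0 0 0 0;0 0 0 0 0 0;0 -0.1 -0.3 0 0 0;0 -0.3 -0.8 0 0 0;0 -0.5 -1 0 0 0;0 -1 -1 0 0 0;0 -1 0 0 0 0;0 -1 0 0 0 0;0 0 0 0 0 0",
  fingers=0,
)

```text
t: 44.38
tool_pos: [0.4804, -0.029, 0.1383]
tool_rot: [-2.542, -1.845, 0.0]
contact_force: [0.5, -0.2, -0.7]
opening: 0.0426
```

```bash
python3 p.py .387 -.347 .0996 -7.1;python3 - <<'E'
from h import *
im=shot("side","s38",(280,150,380,225),8)
im=shot("top","t38",(320,90,520,240),4)
E
```

```text
t44.38 pos [ 0.4804 -0.029   0.1383] psi-18.05 tilt [-0.0004  0.0003] open0.0426 F [ 0.5 -0.2 -0.7]
TURN rz -1.91  then x -13.08 y -2.13 z 1.55
```

View pics/s38.png

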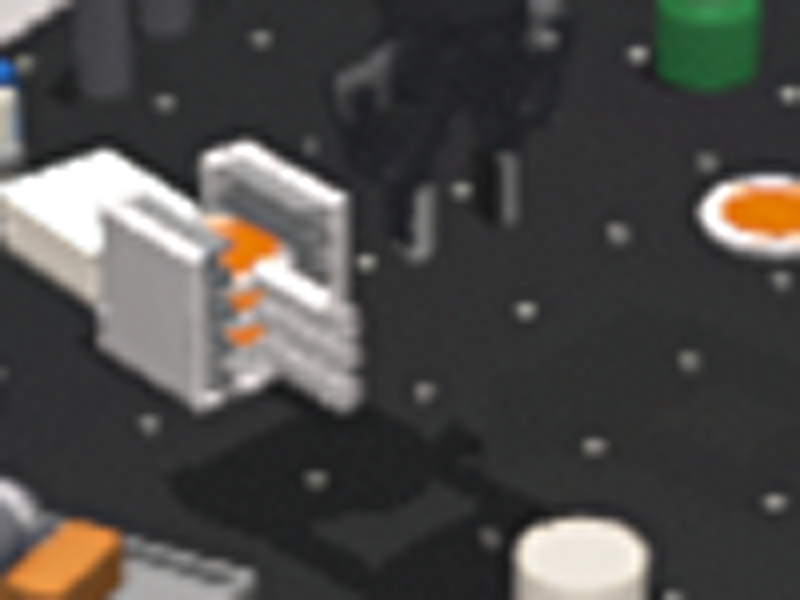

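View pics/t38.png

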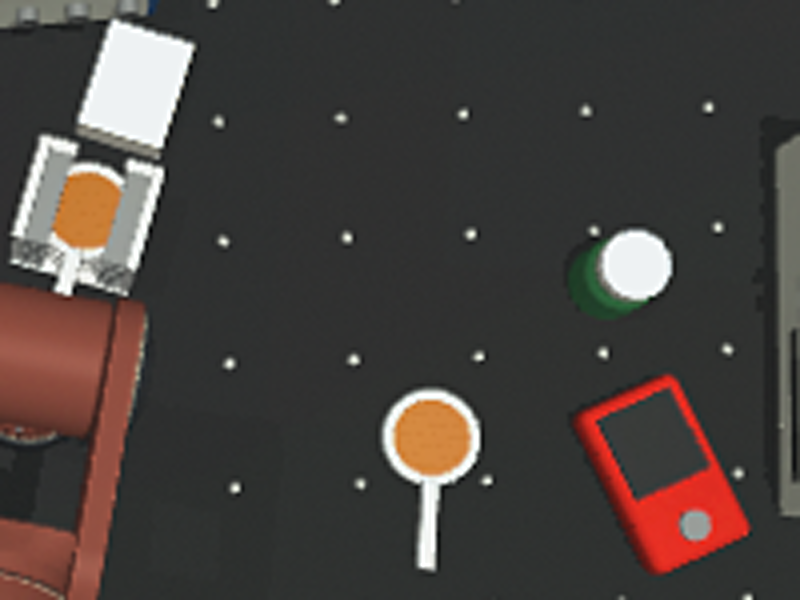

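Three paddles are home, one above another. Now the last one (disc at t38 px (431,437), unmoved).

Call:
step_arm(
  increments="0 0 0 0 0 -0.96;0 0 0 0 0 -0.95;-0.96 -0.17 0 0 0 0;-0.96 -0.17 0 0 0 0;-0.96 -0.17 0 0 0 0;-0.96 -0.17 0 0 0 0;-0.96 -0.17 0 0 0 0;-0.96 -0.17 0 0 0 0;-0.96 -0.17 0 0 0 0;-0.96 -0.17 0 0 0 0;-0.96 -0.17 0 0 0 0;-0.96 -0.17 0 0 0 0",
)

```text
t: 45.48
tool_pos: [0.4115, -0.2652, 0.1384]
tool_rot: [2.355, 2.077, 0.0]
contact_force: [0.3, 0.4, -1.1]
opening: 0.0427
```

Call:
step_arm(
  increments="-0.96 -0.17 0.2 0 0 0;-0.96 -0.17 0.4 0 0 0;-0.96 -0.17 0.4 0 0 0;-0.6 0 0.4 0 0 0;0 0 0 0 0 0;0 0 0 0 0 0",
)

```text
t: 45.98
tool_pos: [0.3876, -0.3486, 0.1024]
tool_rot: [-2.356, -2.076, -0.001]
contact_force: [-0.3, 0.6, -0.3]
opening: 0.0425
```

```bash
python3 - <<'E'
from h import *
im=shot("wrist","w39")
E
python3 p.py .387 -.347 .0045 -7.1
```

```text
t46.03 pos [ 0.388  -0.3481  0.1029] psi-7.18 tilt [0.0001 0.0004] open0.0429 F [ 0.2  0.1 -0.2]
TURN rz -0.01  then x 0.04 y -0.05 z 3.94
```

View pics/w39.png

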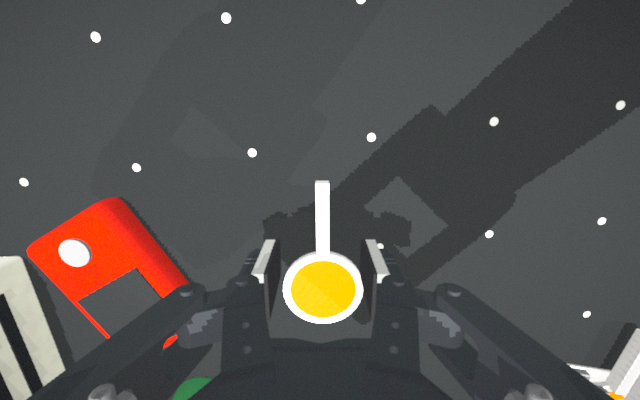

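Call:
step_arm(
  increments="0.05 -0.1 0.9 0 0 0;0 0 1 0 0 0;0 0 1 0 0 0;0 0 0.65 0 0 0;0 0 0.3 0 0 0;0 0 0.08 0 0 0;0 0 0 0 0 0",
)

```text
t: 46.62
tool_pos: [0.3859, -0.3461, 0.0051]
tool_rot: [2.354, 2.079, 0.0]
contact_force: [0.0, -0.4, 0.1]
opening: 0.0425
```

Call:
step_arm(
  increments="0 0 0 0 0 0;0 0 0 0 0 0;0 0 0 0 0 0;0 0 0 0 0 0;0 0 0 0 0 0;0 0 0 0 0 0",
  fingers=-1,
  newtons=80,
)

```text
t: 47.12
tool_pos: [0.3863, -0.3473, 0.0065]
tool_rot: [2.353, 2.077, 0.0]
contact_force: [0.5, 0.8, 6.3]
opening: 0.0089
```

```bash
python3 - <<'E'
from h import *
im=shot("wrist","w40",(240,170,400,290),5)
E
python3 p.py .4872 -.0316 .13 -18.1
```

```text
t47.17 pos [ 0.3863 -0.3473  0.0064] psi-7.15 tilt [ 0.0021 -0.0021] open0.0087 F [-0.7  0.5  6.7]
TURN rz 1.91  then x 13.26 y -0.09 z -4.94
```

View pics/w40.png

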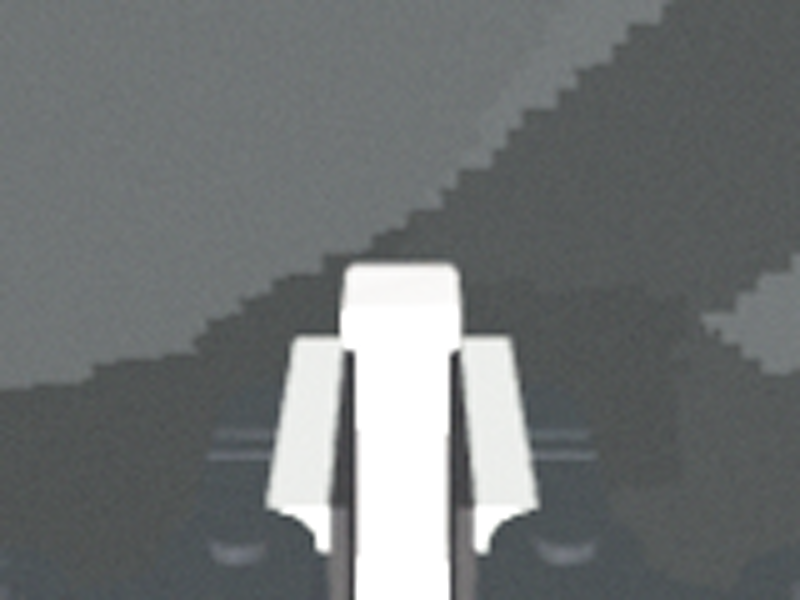

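Call:
step_arm(
  increments="0 0 -0.5 0 0 0;0 0 -1 0 0 0;0 0 -1 0 0 0;0 0 -1 0 0 0.96;0 0 -1 0 0 0.95;0.95 0 -0.45 0 0 0;0.95 0 0 0 0 0;0.95 0 0 0 0 0;0.95 0 0 0 0 0;0.95 0 0 0 0 0;0.95 0 0 0 0 0;0.95 0 0 0 0 0",
)

```text
t: 48.17
tool_pos: [0.4369, -0.187, 0.129]
tool_rot: [2.543, 1.844, 0.0]
contact_force: [0.3, 0.4, -0.4]
opening: 0.0088
```

Call:
step_arm(
  increments="0.95 0 0 0 0 0;0.95 0 0 0 0 0;0.95 0 0 0 0 0;0.95 0 0 0 0 0;0.95 0 0 0 0 0;0.95 0 0 0 0 0;0.9 0 0.4 0 0 0;0 0 0.6 0 0 0;0 0 0.6 0 0 0;0 0 0 0 0 0;0 0 0 0 0 0",
)

```text
t: 49.08
tool_pos: [0.4874, -0.0311, 0.088]
tool_rot: [-2.542, -1.844, 0.002]
contact_force: [-0.2, 0.2, 0.2]
opening: 0.0088
```

```bash
python3 p.py .4872 -.0316 .0795 -18.1
```

```text
t49.08 pos [ 0.4874 -0.0311  0.088 ] psi-18.09 tilt [-0.0018  0.0003] open0.0088 F [-0.2  0.2  0.2]
TURN rz 0.00  then x -0.02 y 0.00 z 0.34
```

Call:
step_arm(
  increments="-0.02 -0.04 0.34 0 0 0;0 0 0 0 0 0;0 0 0 0 0 0",
)

```text
t: 49.33
tool_pos: [0.487, -0.0318, 0.0801]
tool_rot: [2.544, 1.844, 0.0]
contact_force: [0.1, 0.3, -0.4]
opening: 0.009
```

```bash
python3 p.py .5702 -.0588 .0795 -18.1;python3 - <<'E'
from h import *
im=shot("side","s41",(280,150,380,225),8)
E
```

```text
t49.33 pos [ 0.487  -0.0318  0.0801] psi-18.13 tilt [ 0.0001 -0.    ] open0.0090 F [ 0.1  0.3 -0.4]
TURN rz -0.01  then x 0.01 y 3.50 z 0.02
```

View pics/s41.png

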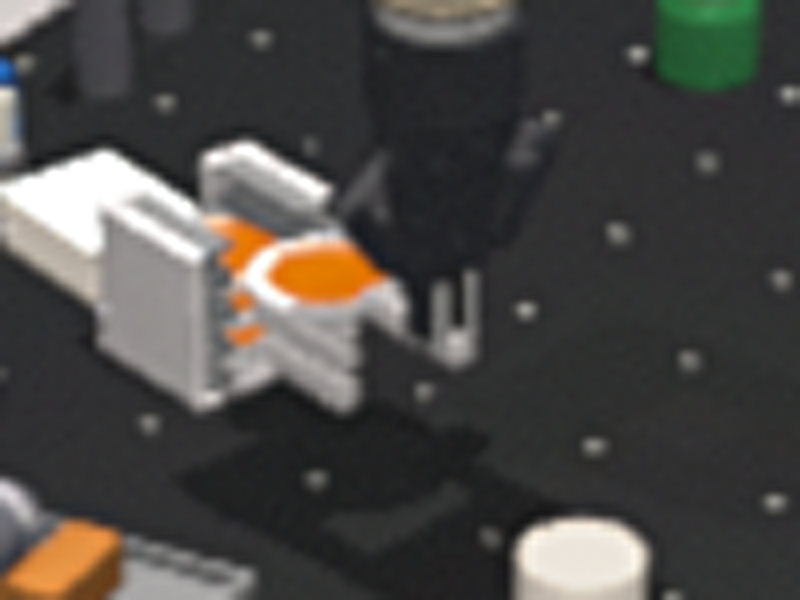

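Call:
step_arm(
  increments="0 0.3 0.02 0 0 0;0 0.4 0 0 0 0;0 0.4 0 0 0 0;0 0.4 0 0 0 0;0 0.2 0 0 0 0;0 0 0 0 0 0",
)

```text
t: 49.88
tool_pos: [0.529, -0.0453, 0.0796]
tool_rot: [2.543, 1.844, 0.001]
contact_force: [0.2, 0.8, -0.7]
opening: 0.0085
```

```bash
python3 p.py .5702 -.0588 .0795 -18.1;python3 - <<'E'
from h import *
im=shot("side","s42",(280,150,380,225),8)
E
```

```text
t49.88 pos [ 0.529  -0.0453  0.0796] psi-18.12 tilt [ 0.0006 -0.0002] open0.0085 F [ 0.2  0.8 -0.7]
TURN rz -0.00  then x -0.00 y 1.74 z 0.00
```

View pics/s42.png

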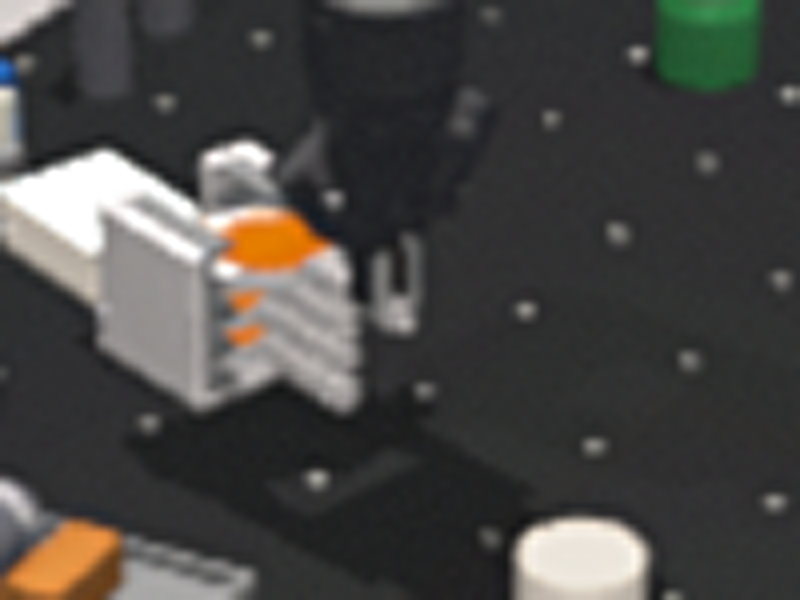

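Call:
step_arm(
  increments="0 0.3 0 0 0 0;0 0.4 0 0 0 0;0 0.4 0 0 0 0;0 0.3 0 0 0 0;0 0.2 0 0 0 0;0 0.1 0 0 0 0;0 0.1 0 0 0 0;0 0 0 0 0 0",
)

```text
t: 50.6
tool_pos: [0.57, -0.0587, 0.0789]
tool_rot: [-2.542, -1.844, 0.002]
contact_force: [0.1, 0.2, -0.3]
opening: 0.009
```

Call:
step_arm(
  increments="0 0.1 0 0 0 0;0 0 0 0 0 0;0 0 0 0 0 0",
)

```text
t: 50.85
tool_pos: [0.5705, -0.0589, 0.0782]
tool_rot: [-2.54, -1.842, 0.006]
contact_force: [-5.4, 2.2, 0.1]
opening: 0.009
```

Contact with the stop. Release and retreat to look at everything.

Call:
step_arm(
  increments="0 0 0.06 0 0 0;0 0 0 0 0 0",
)

```text
t: 51.02
tool_pos: [0.5705, -0.0588, 0.0767]
tool_rot: [-2.54, -1.843, 0.005]
contact_force: [-6.1, 1.5, 0.8]
opening: 0.0088
```

Call:
step_arm(
  increments="0 0 0 0 0 0;0 0 0 0 0 0;0 0 0 0 0 0;0 -0.1 -0.3 0 0 0;0 -0.3 -0.8 0 0 0;0 -0.5 -1 0 0 0;0 -1 -1 0 0 0;0 -1 -1 0 0 0;0 -1 0 0 0 0;-1 -1 0 0 0 0;-1 -1 0 0 0 0",
  fingers=0,
)

```text
t: 51.93
tool_pos: [0.4164, -0.0608, 0.1819]
tool_rot: [2.538, 1.847, 0.003]
contact_force: [-0.3, -0.4, 0.6]
opening: 0.0427
```

Call:
step_arm(
  increments="-1 -0.5 0 0 0 0;-1 0 0 0 0 0;-1 0 0 0 0 0;-1 0 0 0 0 0;-1 0 0 0 0 0;-1 0 0 0 0 0;0 0 0 0 0 0;0 0 0 0 0 0",
)

```text
t: 52.6
tool_pos: [0.3583, -0.2007, 0.1811]
tool_rot: [2.545, 1.84, 0.001]
contact_force: [-0.0, -1.0, -0.2]
opening: 0.043
```

Run:
```python
from h import *
im=shot("side","s43",(220,140,380,240),5)
im=shot("top","t43",(230,80,390,200),5)
im=shot("top","t44")
```

```text
(no output)
```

View pics/s43.png

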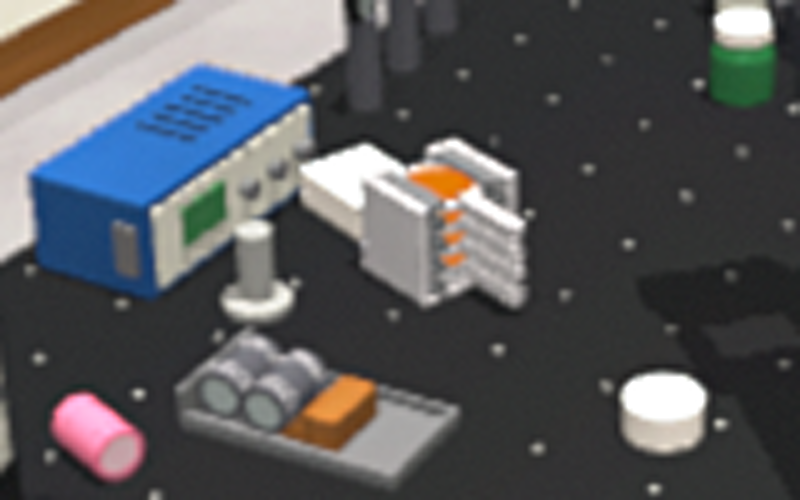

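View pics/t43.png

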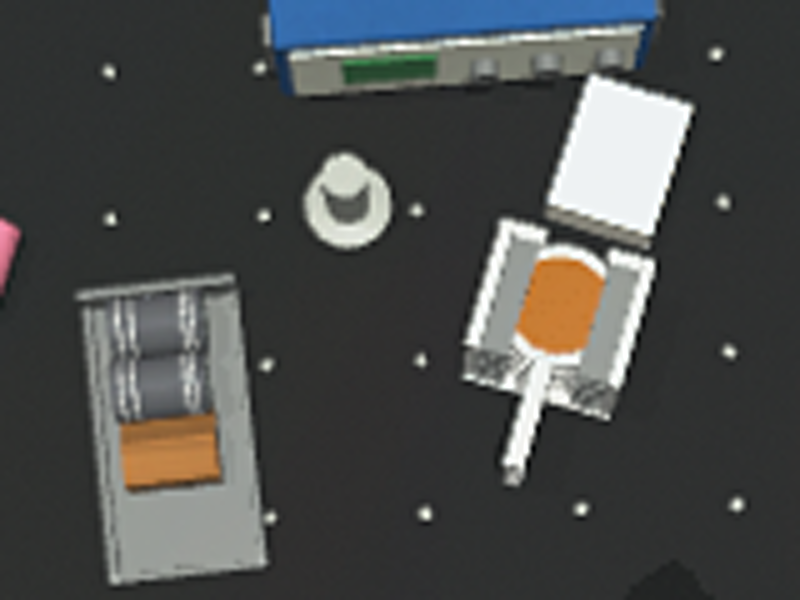

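View pics/t44.png

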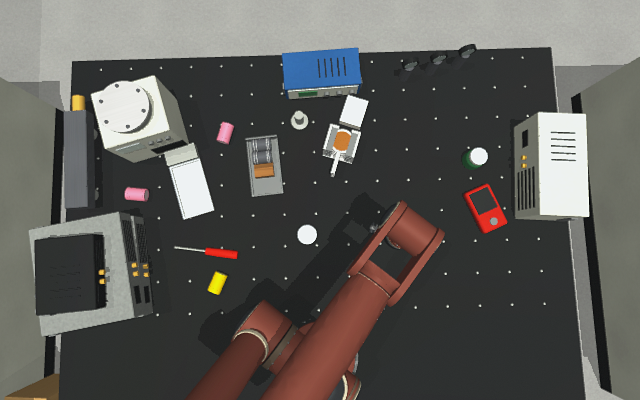

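Run:
```python
from h import *
im=ctrl.get_image("top")
def g(u,v,z): return px2w(im,u/5+230,v/5+80,z)[:2]
def fr(p,O,yaw):
    a=np.radians(yaw);d=p-np.array(O);return np.round([d@[np.cos(a),np.sin(a)],d@[-np.sin(a),np.cos(a)]],4)
c=g(562,305,.076);e=g(513,478,.083);print("disc",fr(c,(.653,-.0855),-18.1),"end",fr(e,(.653,-.0855),-18.1),np.hypot(*(c-e)))
T=((.5934,.1575),4.9)
b=(g(128,490,.030)+g(222,480,.030))/2; print("chock back (want -34.5)",fr(b,*T))
print("chock top front edge (want -6.5)",fr((g(122,442,.03)+g(217,433,.03))/2,*T))
print("tubes",fr(g(158,320,.030),*T),fr(g(160,387,.030),*T))
print(ctrl.get_obs()["t"])
```

```text
disc [ 0.0009 -0.0038] end [-0.1122 -0.005 ] 0.11308219103633056
chock back (want -34.5) [-0.0379  0.001 ]
chock top front edge (want -6.5) [-0.0072  0.0014]
tubes [0.069 0.001] [0.0258 0.0041]
52.8
```

```bash
python3 -c "
from station import ctrl
print(ctrl.get_obs()['contact_force']); print(ctrl.finish_job())"
```

```text
[-0.28082109  0.72889563  0.06210885]
the job is handed in; nothing more can be done
None
```

The job is handed in at about 53 s: all four paddles, both tubes and the chock are put away.

- **Paddles:** I slid them into slots 1 to 4 from the bottom up. Each was pushed until the force showed the rear stop, at 5 to 10 N. The last side view shows four stacked handles with their ends lined up. The top view puts the top disc 1 mm from home along the slide and 4 mm off to the side. The lower three I checked only by that stop force and the side view.
- **Tubes:** The two dark tubes lie across the tote against the stop wall, at about x = 69 and 26 mm in the tote's frame. The tight-row places are 67.5 and 27.5 mm.
- **Chock:** It lies flat and square with its slope at the last tube. I overpushed by about 2 cm at first and probably lifted the tube, so I backed off and checked that it was down and tight before releasing. My last two readings of the toe disagreed slightly, 12 and 15 mm against the ideal 15.5; both are within tolerance.

No bystander shows any movement between the first and last top views. The pink and yellow look-alikes were left alone, and I saw no knock or slackened grip. The hand-in reported no verdict.

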